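# Press a bushing into a caster wheel on the bench lever press

## Robot

A 6-joint arm with a two-finger parallel gripper is mounted at the origin on the work surface. World frame = base frame: x ahead of the robot, y to its left, z up, the work surface at z = 0. Lengths are in m, angles in rad, forces in N, time in s.
With the tool pointing down it reaches from about 0.35 to 0.925 m from the base axis. Payload 6.4 kg.
Tool frame: the origin (TCP) lies at the very end of the fingers, on their centre line; the grasp point (between the pads) lies 19 mm behind it (tcp_to_grasp is the distance from the TCP to the grasp point, in m); z points along the fingers, y is the direction in which the jaws open and shut (so a half turn about z gives the same grasp; the last joint's range is limited). The gripper opens to 85 mm and grips with 20 to 120 N. Pads are 22 mm wide; open, the fingers measure 114 mm over their backs; the gripper's body (76 mm by 85 mm) begins 54 mm behind the grasp point. The pads swing forward as they close: fully open they stand 13 mm farther back than shut.
Start: joints at [-1.462, 0.245, 1.558, -0, 1.339, -0.174], TCP at [0.181, -0.624, 0.231] pointing down, gripper open.
Joint ranges: [-3.13, 3.13], [-1.02, 2.26], [0.13, 2.54], [-0.95, 4.09], [0.21, 2.88], [-2.74, 2.74]. Speed limits (rad/s): [2.57, 2.57, 3.14, 3.14, 3.14, 3.14].

## Interface

Orientations are given as a unit quaternion [x, y, z, w].
In Python, from rig import * gives the robot as it stands. The module is installed in compiled form; this text tells all that it offers.
- The arm moves only by the tool servo_tool, never from a script. Its argument "commands" is one flat list of numbers, 6 for each row, row after row: the shift along the tool's x, y, z in cm, then the turn, a rotation vector about the tool's x, y, z in rad. A call has 1 to 20 rows; each row is the pose to reach, as a shift and turn from the pose commanded when the call began, along the tool's axes at that moment; what a row does not reach only later rows make up. A row lasts 1/8 s, in which the tool goes at most 62.5 mm and 10.7 degrees, less where a joint would pass 70% of its speed; a pose out of reach is approached as far as the arm can. A call with a gripper value outside its range is refused whole. "jaw" is the opening, from -1 (shut) to 1 (fully open), set as the call begins (left out, the last holds). The fingers move at their own pace and stop on an object; "newtons" is the grip in N (left out, the last holds). Time passes only in rows, so rows that repeat a pose let the fingers close. It gives the time, the measured TCP pose, the force and the opening at its end, in the units of the state.
- read_state(): the state, without advancing time (a new reading comes with each control period).
- camera(name): name is "scene" or "top"; returns a dict with "pixels" (480x640x3 uint8, red, green, blue), "mtx" (3x3 intrinsics, pixels), "R" (3x3) and "t" (3): a world point X has camera coordinates R X + t. Camera axes: x right, y down, z forward; pixel columns grow to the right and rows downward; lengths in m; the calibration is good to about 2 mm. A picture is of the moment at which its call begins. There is no depth.
- hand_in(): hands the job in, once; it reports no verdict.
Trained networks look in a picture, given as the dict that the camera call returned (one of the last four; its "shot" number tells which), for a name from the list of things; names that differ only in an ending like _2 or _b are one class to them, and where a whole thing is asked for, a point or a joint stands for the part that bears it (a point fixed in the world has none). Each returns a list of dicts, best first, with "confidence" (0 to 1); they miss things now and then, are a little off and sometimes report something else, mostly with a low value. They report only what shows in the picture. A call takes as long as a camera call.
- regions_of(picture, query): "region" (480x640 bool, what is visible of it) and "bbox" ([left, top, right, bottom] in pixels, round what is visible of it).
The state is a dict: "clock": time; "qpos": joint angles; "dq": joint speeds; "tau": joint torques, N m; "position": TCP position; "ee_rot": TCP orientation; "force": force on the tool from outside, world axes, zero at the start; "ft_torque": the same for the moment, N m; "finger_gap": opening from 0.0 (shut) to 1.0 (fully open).
Only numpy, scipy, OpenCV 4.12 (cv2) and the standard library are available. Lean on these libraries where they do the work, as an engineer would, in place of code of your own. Each camera call takes 0.05 s, during which the arm holds its last target.

## Task

A caster wheel waits in the sliding carriage of the bench lever press with a bronze bushing started in its hub, and the bushing has to be pressed home. Lift the small clamp lever on the carriage's front to free it, slide the carriage until its pointer meets the line scribed below the ram, and push the clamp lever fully down again; only then flip the safety catch fully back off the hand lever's hub and pull the long ball-ended hand lever down until the ram has pushed the bushing flush with the hub. Finish while still holding the hand lever firmly down, with the ram bearing on the bushing and the carriage still clamped on its line; press only with the machine, and leave the other things on the bench where they are.

Things in the scene. Friction and masses are not known exactly. Their poses are not given: they have to be found in the camera images.
- press: Fixed bench lever press, grey cast iron. Origin: on the bench below the ram's axis; x points away from the robot side to the column, y to the operator's left, z up; yaw within 0.2. In mm: head x -35 to 127, y -45 to 45, z 145 to 225; column x 67 to 127; steel slide bed x -95 to 62, y -95 to 195, top z 35. Its joint axes and offsets below are in this frame.
- mark (a point): Middle of the dark index line (24 x 2.5 mm, along the press's x) on the front flange of the slide bed, straight in front of the ram, at (-83, 0, 35) mm in the press frame.
- pointer (a point): Tip of the black pointer, 3 mm wide, at the middle of the carriage's front edge, at (-73, y, 41) mm in the press frame. It is on the mark when both have the same y in that frame.
- carriage (a joint): Slide of the aluminium carriage (116 x 116 mm, top z 55 mm) with the 100 mm caster wheel nested in it (hub face z 89 mm), in m: 0 = pointer on the mark, positive = press +y; range -0.025 to 0.115, starts 0.07 to 0.105. Unclamped it slides with about 3 N and can be drawn along by the clamp lever.
- clamp (a joint): Eccentric clamp lever on the carriage's front, in rad: 0 = down (knob towards the robot, carriage held), 0.8 = fully up (free). The cam bites below about 0.45. It turns about an axis along the press's y, stays where it is left and takes up to about 8 N at the knob.
- clamp_knob (a point): Centre of the black ball knob (22 mm diameter) of the clamp lever (rod 10 mm thick). The axis it turns about lies at x -78, z 50 mm, 46 mm to the +y side of the pointer. Down, the knob is at x -146, z 59 mm; fully up at about x -119, z 105. It can be pinched from above with fingers closing along the press's y; it turns with its lever, so let the hand tilt along.
- catch (a joint): Safety catch on the right (-y) side of the head, in rad: 0 = hooked over the lug of the hand lever's hub (lever blocked), 1.3 = thrown fully back (to +x), where it stays by friction. It clears the lug from about 0.5.
- catch_tab (a point): Centre of the catch's black thumb tab (10 thick, 34 wide along y, 22 mm high), upright above its nose. It turns about an axis along y at x 30, z 213 mm, radius 63: from (-12, -50, 260) mm to about (64, -50, 266). A push on its front along the press's +x with finger tips at z 245, on to x = 10 or so, throws it. The ram's square top (20 mm, z 259) stands at x = y = 0.
- lever (a joint): Hand lever, in rad: 0 = up (held by its return spring, locked by the catch), grows as it comes forward and down; the ram meets the bushing at about 0.6, has it flush at about 1.25; stop 1.40. Pulling takes about 3 to 12 N at the ball; let go, it springs up again.
- lever_ball (a point): Centre of the black ball (36 mm diameter) of the hand lever (rod 14 mm) on the press's right (-y). It swings at y -140 mm about an axis along y at x 0, z 185 mm, radius 180: up at (-103, -140, 332) mm, bushing flush at about (-172, -140, 134). It can be pinched from above with fingers closing along the press's y, the hand tilting along as it turns, or pushed down.
- ram: Steel ram: 20 mm square bar with a round foot of 26 mm diameter. Origin: centre of the foot's underside, z 109 mm with the lever up; it comes down 16 mm per rad of the hand lever, to z 89 mm when the bushing is flush.
- bushing (a joint): How far the bronze bushing (20 mm outer diameter) has gone into the wheel hub, in m: it starts at 0 to 0.002 and is flush at 0.010 (stop). It moves only under more than 35 N.
- bushing_top (a point): Centre of the bushing's top face: 8 to 10 mm above the hub face at the start; z 89 mm when flush.
- caster: Bystander: a loose steel swivel caster lying plate down, 92 x 66 x 96 mm high; origin under its middle.
- stock_bin: Bystander: a loose grey open bin of spare bushings, 105 x 145 x 60 mm; origin under its middle.
- spare_wheel: Bystander: a loose caster wheel lying flat, 100 mm diameter, 34 mm high; origin under its middle.
- wrench: Bystander: a loose steel wrench lying flat, about 180 mm long; origin under its middle.

How it is judged:
By the outcome, as a careful person would: the job done as asked, in the order asked, and still so for the second after the job is handed in, while the arm keeps its last pose, push and grip.
It also fails if it takes over 64 s, if anything falls off the work surface, if the arm or the gripper's body presses on something with over 40 N, if the wrist force passes 120 N, or if a joint passes its speed limit or range.

## Working session

There is one attempt and no reset: what is moved stays moved. The work goes in short steps, Python scripts to look and compute and a tool call to move; the robot and the scene stay as the last step left them, time stands still between calls to the robot, and variables do not carry over. Pictures are saved under pics/ and viewed, and the job is handed in when it is done.

Besides the shell and the picture viewer there is one more tool, called after "Emit:" as name(argument=value, ...) on one line, values as JSON. servo_tool: Moves the arm, as the interface text tells. Its arguments: {"type":"object","properties":{"commands":{"type":"array"},"jaw":{"type":"number"},"newtons":{"type":"number"}},"required":["commands"]}

```bash
mkdir -p pics; cat > h.py <<'E'
from rig import *
import numpy as np, cv2
def snap(n,tag):
    p=camera(n); cv2.imwrite(f'pics/{tag}.png',p['pixels'][:,:,::-1]); return p
def proj(p,X):
    c=p['R']@np.array(X)+np.ravel(p['t']); u=p['mtx']@c; return u[:2]/u[2]
def ray(p,uv):
    d=p['R'].T@np.linalg.solve(p['mtx'],np.array([uv[0],uv[1],1.])); o=-p['R'].T@np.ravel(p['t']); return o,d
def atz(p,uv,z):
    o,d=ray(p,uv); return o+d*(z-o[2])/d[2]
E
python3 - <<'E'
from h import *
s=read_state(); print({k:np.round(v,3) for k,v in s.items()})
for n in('scene','top'):
    p=snap(n,n+'0'); print(n,p['mtx'],p['R'],p['t'])
    for q in ['mark','pointer','clamp_knob','catch_tab','lever_ball','ram','bushing_top','press','carriage','clamp']:
        try:
            r=regions_of(p,q)
            for a in r[:2]:
                ys,xs=np.nonzero(a['region']); print(q,round(a['confidence'],2),a['bbox'],xs.mean().round(1),ys.mean().round(1))
        except Exception as e: print(q,e)
E
```

```text
{'clock': np.float64(0.0), 'qpos': array([-1.462,  0.246,  1.559, -0.   ,  1.339, -0.174]), 'dq': array([-0.001,  0.   , -0.001,  0.001, -0.001, -0.001]), 'tau': array([-2.0000e-03, -4.2950e+01, -3.2614e+01, -0.0000e+00,  5.0000e-03,
        0.0000e+00]), 'position': array([ 0.181, -0.624,  0.23 ]), 'ee_rot': array([ 0.99 ,  0.141,  0.   , -0.001]), 'force': array([-0.365, -0.24 ,  0.067]), 'ft_torque': array([ 0.004, -0.024,  0.022]), 'finger_gap': np.float64(1.001)}
scene [[554.03985073   0.         322.3935538 ]
 [  0.         554.03985073 236.94205767]
 [  0.           0.           1.        ]] [[ 0.48235049  0.87577703  0.01877743]
 [ 0.68219288 -0.36211101 -0.63520744]
 [-0.54950058  0.31920245 -0.77211328]] [-0.34140206 -0.26487089  1.8584827 ]
mark 0.93 [193.2, 208.0, 361.9, 360.3] 291.2 291.7
mark 0.29 [388.4, 257.8, 424.6, 287.1] 405.9 271.4
pointer 0.96 [299.6, 235.3, 343.1, 302.2] 323.3 273.5
clamp_knob 0.65 [299.5, 231.6, 319.7, 260.4] 310.0 247.4
catch_tab 0.77 [253.7, 247.3, 271.1, 281.9] 261.3 262.2
lever_ball 0.93 [198.2, 209.5, 266.0, 293.9] 232.6 252.4
ram 0.47 [19
[... 484 characters left out ...]
474 -0.01837696 -0.20252456]
 [ 0.20252208  0.00201542 -0.97927562]] [0.03788284 0.62844818 1.38461347]
mark 0.98 [293.1, 176.4, 438.6, 284.3] 353.7 228.7
mark 0.44 [232.0, 195.9, 268.1, 229.2] 248.9 211.9
pointer 0.73 [314.2, 210.5, 352.4, 284.8] 329.3 236.5
catch_tab 0.49 [384.2, 206.7, 395.8, 227.8] 388.8 217.2
lever_ball 0.57 [389.2, 215.1, 440.7, 262.4] 415.0 239.6
ram 0.68 [362.4, 211.9, 374.5, 220.7] 368.1 217.1
bushing_top 0.47 [332.8, 223.4, 335.7, 236.1] 332.9 228.3
bushing_top 0.43 [390.0, 215.8, 438.0, 259.4] 415.5 239.9
press 0.63 [296.5, 171.4, 438.7, 282.6] 353.8 228.7
carriage 0.94 [313.8, 215.7, 352.1, 282.8] 329.7 235.3
carriage 0.55 [380.7, 206.4, 398.0, 228.4] 388.6 217.4
```

```bash
python3 - <<'E'
import cv2
a=cv2.imread('pics/scene0.png')[180:380,160:440]; cv2.imwrite('pics/s0c.png',cv2.resize(a,None,fx=2.85,fy=2.85,interpolation=cv2.INTER_CUBIC))
a=cv2.imread('pics/top0.png')[150:310,270:470]; cv2.imwrite('pics/t0c.png',cv2.resize(a,None,fx=3.7,fy=3.7,interpolation=cv2.INTER_CUBIC))
E
```

```text
(no output)
```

View pics/scene0.png

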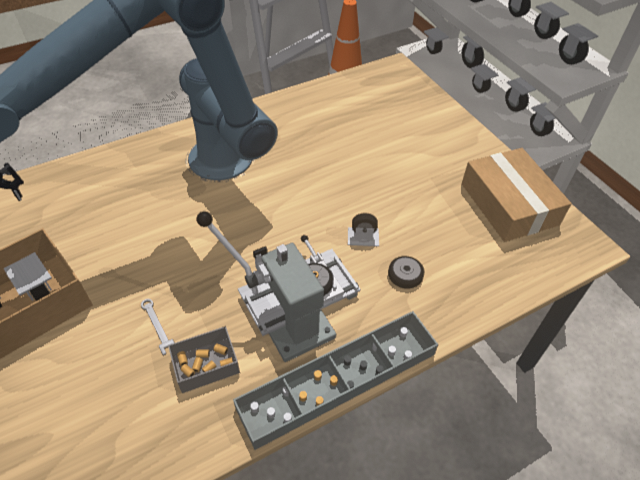

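View pics/s0c.png

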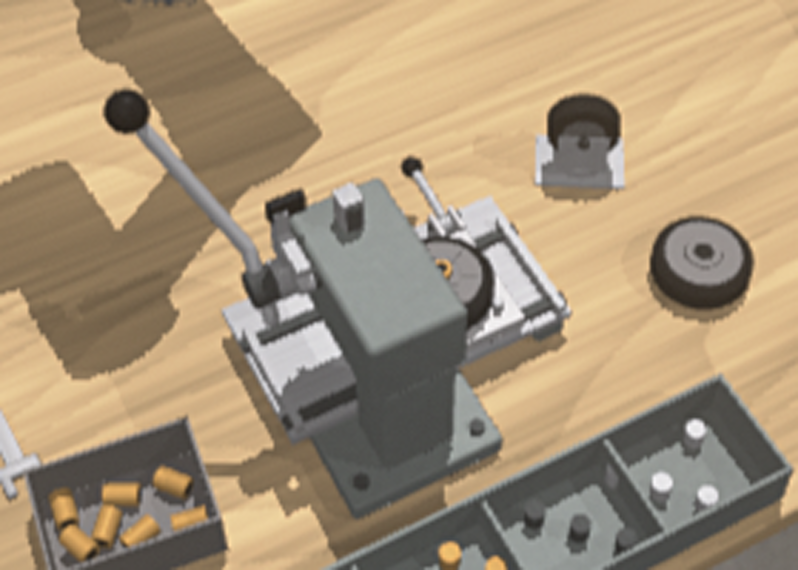

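View pics/t0c.png

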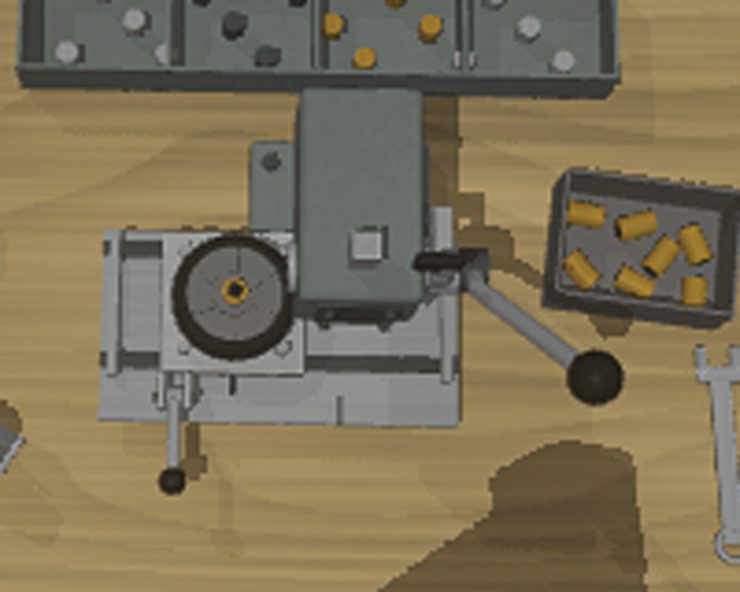

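View pics/top0.png

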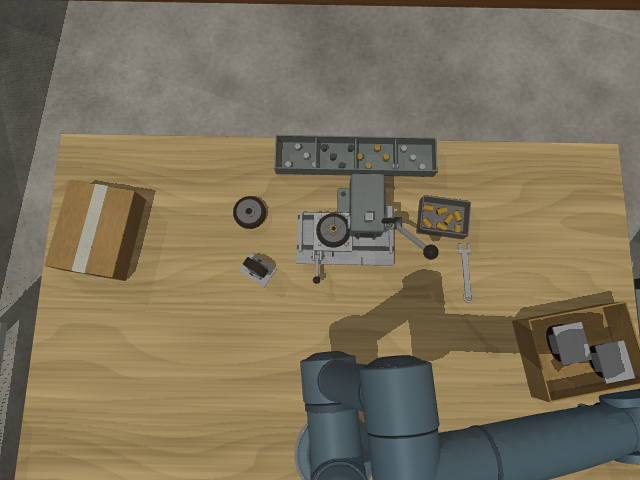

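```bash
cat > fit.py <<'E'
from h import *
from scipy.optimize import least_squares
T=lambda u,v:(270+u/3.7-.3,150+v/3.7-.3)
S=lambda u,v:(160+u/2.85-.3,180+v/2.85-.3)
pt=camera('top');ps=camera('scene')
obs=[(pt,T(366,245),(0,0,259)),(pt,T(595,377),(-103,-140,332)),(ps,S(127,110),(-103,-140,332)),(ps,S(348,193),(0,0,259)),
(pt,T(339,409),(-83,0,35)),(pt,T(98,420),(-95,195,35)),(pt,T(459,426),(-95,-95,35))]
def W(q,P): c,s=np.cos(q[2]),np.sin(q[2]); x,y,z=np.array(P)/1000; return np.array([q[0]+c*x-s*y,q[1]+s*x+c*y,z])
def res(q):
    r=[proj(p,W(q,P))-uv for p,uv,P in obs]
    r.append(proj(pt,W(q,(-146,46+q[3]*1000,59)))-T(172,481)); r.append(proj(ps,W(q,(-146,46+q[3]*1000,59)))-S(411,165))
    r.append(proj(pt,W(q,(-73,q[3]*1000,41)))-T(232,393))
    return np.ravel(r)
f=least_squares(res,[.6,-.1,0,.085]); print(f.x, np.round(res(f.x).reshape(-1,2),1))
q=f.x
for n,P in dict(knob=(-146,46+q[3]*1000,59),tab=(-12,-50,260),ball=(-103,-140,332),flush=(-172,-140,134),mark=(-83,0,35)).items(): print(n,W(q,P).round(4),proj(pt,W(q,P)),proj(ps,W(q,P)))
E
python3 fit.py
```

```text
[ 6.30151937e-01 -7.07682341e-02  9.47668303e-05  8.75692755e-02] [[-0.1  0.1]
 [-0.1  0.4]
 [ 0.   0.9]
 [-0.   0.7]
 [ 0.1  0.4]
 [-0.2  0.2]
 [-0.4  0.4]
 [-0.1  0.3]
 [ 0.2  1.2]
 [-0.3  0.5]]
knob [0.4841 0.0628 0.059 ] [316.13362445 280.03529064] [304.08445256 238.77796065]
tab [ 0.6182 -0.1208  0.26  ] [388.12121901 220.83437728] [259.98856133 252.27461085]
ball [ 0.5272 -0.2108  0.332 ] [430.36412491 252.01946328] [204.267298   219.23034069]
flush [ 0.4582 -0.2108  0.134 ] [415.23585809 288.45334757] [205.68432833 251.94914526]
mark [ 0.5472 -0.0708  0.035 ] [361.41110748 260.60784158] [271.40170863 278.00768958]
```

```bash
cat > go.py <<'E'
# python3 go.py x y z tilt : rows values relative to current pose; tilt about world +y (from straight-down yaw0)
import sys
from h import *
from scipy.spatial.transform import Rotation as R
s=read_state(); Rc=R.from_quat(s['ee_rot']); p=s['position']
a=[float(v) for v in sys.argv[1:]]
for i in range(0,len(a),4):
    x,y,z,t=a[i:i+4]
    d=Rc.inv().apply(np.array([x,y,z])-p)*100
    rv=(Rc.inv()*R.from_rotvec([0,t,0])*R.from_matrix(np.diag([1,-1,-1]))).as_rotvec()
    print(np.round(d,2),np.round(rv,3), 'rows',np.linalg.norm(d)/6.25,np.degrees(np.linalg.norm(rv))/10.7)
print(s['clock'],p.round(4),s['ee_rot'].round(3),s['force'].round(1),s['finger_gap'].round(2))
E
python3 go.py 0.484 0.063 0.16 0 0.484 0.063 0.042 0 .34 -.3 .23 0
```

```text
[ 48.23 -57.55   7.13] [0.    0.    0.283] rows 12.068394301175756 1.5140745221361396
[ 48.23 -57.55  18.93] [0.    0.    0.283] rows 12.390320761961908 1.5140745221361396
[ 24.28 -26.71   0.13] [0.    0.    0.283] rows 5.775025136978688 1.5140745221361396Traceback (most recent call last):
  File "go.py", line 12, in <module>
    print(s['clock'],p.round(4),s['ee_rot'].round(3),s['force'].round(1),s['finger_gap'].round(2))
                                                                         ^^^^^^^^^^^^^^^^^^^^^
AttributeError: 'float' object has no attribute 'round'
```

Emit:
servo_tool(commands=[6,-7,0,0,0,0.1,12,-13,0,0,0,0.2,18,-20,0,0,0,0.28,24,-27,0,0,0,0.283,29,-33,0,0,0,0.283,33,-38,0,0,0,0.283,37,-43,0,0,0,0.283,41,-48,2,0,0,0.283,45,-53,4,0,0,0.283,48.2,-57.5,6,0,0,0.283,48.2,-57.5,7,0,0,0.283,48.2,-57.5,7,0,0,0.283,48.2,-57.5,7,0,0,0.283], jaw=0, newtons=30)

```text
clock: 2.82
position: [0.4833, 0.0655, 0.1599]
ee_rot: [1.0, 0.002, -0.001, -0.0]
force: [-0.4, -0.2, 0.6]
finger_gap: 0.503
```

```bash
sed -i "s/s\['finger_gap'\].round(2)/s['finger_gap']/" go.py
python3 go.py 0.484 0.063 0.042 0; python3 -c "
from h import *
import cv2
p=snap('top','t1');cv2.imwrite('pics/t1c.png',cv2.resize(cv2.imread('pics/t1.png')[180:340,230:430],None,fx=3.7,fy=3.7))
p=snap('scene','s1');cv2.imwrite('pics/s1c.png',cv2.resize(cv2.imread('pics/s1.png')[160:320,220:420],None,fx=3.7,fy=3.7))"
```

```text
[ 0.1   0.26 11.79] [-0.001  0.003  0.005] rows 1.887201746210237 0.02959077158598197
2.825 [0.4833 0.0655 0.1599] [ 1.     0.002 -0.001 -0.   ] [-0.4 -0.2  0.6] 0.5028677721983764
```

View pics/s1c.png

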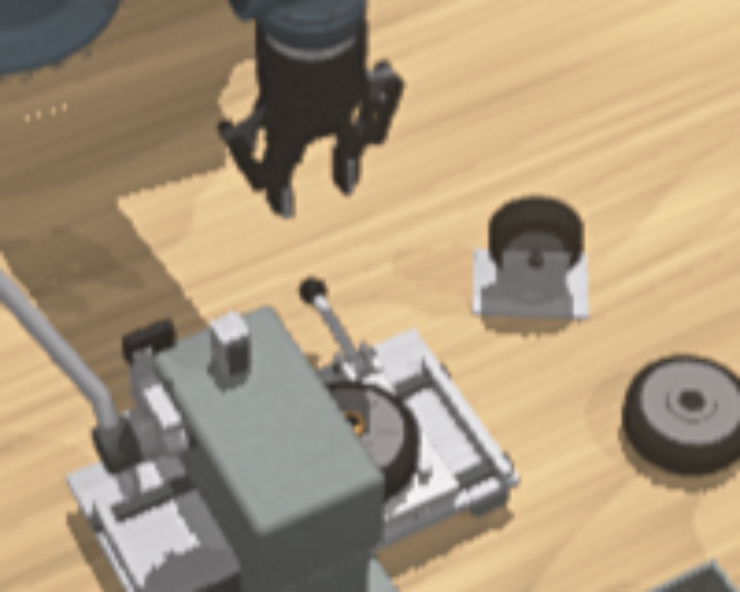

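The gripper hangs upright over the knob (crop ~(312,290)), with the fingers straddling it. I'm descending and closing.

Emit:
servo_tool(commands=[0.1,0.26,3,0,0,0.005,0.1,0.26,6,0,0,0.005,0.1,0.26,9,0,0,0.005,0.1,0.26,11.9,0,0,0.005,0.1,0.26,11.9,0,0,0.005,0.1,0.26,11.9,0,0,0.005])

```text
clock: 3.68
position: [0.4859, 0.0589, 0.0438]
ee_rot: [1.0, -0.003, 0.001, 0.0]
force: [-0.1, -0.3, 1.0]
finger_gap: 0.495
```

Emit:
servo_tool(commands=[0,0,0,0,0,0,0,0,0,0,0,0,0,0,0,0,0,0,0,0,0,0,0,0], jaw=-1, newtons=40)

```text
clock: 4.18
position: [0.4861, 0.0593, 0.0443]
ee_rot: [1.0, -0.003, 0.001, 0.001]
force: [-2.0, -3.0, 4.9]
finger_gap: 0.227
```

```bash
python3 - <<'E'
# arc rows: knob rel axis (-68,9): rows relative tool axes now (x=wx, z=-wz), tilt 0.5*angle ; grasp 19mm behind tcp
import numpy as np
k0=np.array([-68,9.]);
for a in np.linspace(0,.85,11)[1:]:
    c,s=np.cos(a),np.sin(a)
    k=np.array([c*k0[0]+s*k0[1],-s*k0[0]+c*k0[1]])-k0
    t=.5*a
    tcp=k+19*np.array([-np.sin(t),-np.cos(t)])-np.array([0,-19])
    print(round(a,2),(np.array([tcp[0],-tcp[1]])/10).round(2),'tilt world y',t)
E
python3 go.py .484 .063 .04 0
```

```text
0.08 [ 0.02 -0.58] tilt world y 0.042499999999999996
0.17 [ 0.09 -1.14] tilt world y 0.08499999999999999
0.26 [ 0.21 -1.7 ] tilt world y 0.1275
0.34 [ 0.37 -2.24] tilt world y 0.16999999999999998
0.42 [ 0.58 -2.77] tilt world y 0.21249999999999997
0.51 [ 0.83 -3.27] tilt world y 0.255
0.6 [ 1.12 -3.74] tilt world y 0.2975
0.68 [ 1.44 -4.18] tilt world y 0.33999999999999997
0.76 [ 1.81 -4.6 ] tilt world y 0.38249999999999995
0.85 [ 2.2  -4.97] tilt world y 0.425
[-0.21 -0.37  0.43] [ 0.001 -0.003 -0.005] rows 0.09645251808486811 0.031323641234762584
4.175 [0.4861 0.0593 0.0443] [ 1.    -0.003  0.001  0.001] [-2.  -3.   4.9] 0.227011657661538
```

Emit:
servo_tool(commands=[0.02,0,-0.58,0,-0.04,0,0.09,0,-1.14,0,-0.085,0,0.21,0,-1.7,0,-0.13,0,0.37,0,-2.24,0,-0.17,0,0.58,0,-2.77,0,-0.21,0,0.83,0,-3.27,0,-0.255,0,1.12,0,-3.74,0,-0.3,0,1.44,0,-4.18,0,-0.34,0,1.81,0,-4.6,0,-0.38,0,2.0,0,-4.8,0,-0.4,0,2.0,0,-4.8,0,-0.4,0])

```text
clock: 5.55
position: [0.5051, 0.0595, 0.0905]
ee_rot: [0.98, -0.002, -0.198, -0.0]
force: [0.4, -1.0, -2.7]
finger_gap: 0.228
```

```bash
python3 go.py .484 .063 .04 0;python3 -c "
from h import *
import cv2
p=snap('top','t2');cv2.imwrite('pics/t2c.png',cv2.resize(cv2.imread('pics/t2.png')[180:340,230:430],None,fx=3.7,fy=3.7))
p=snap('scene','s2');cv2.imwrite('pics/s2c.png',cv2.resize(cv2.imread('pics/s2.png')[160:320,220:420],None,fx=3.7,fy=3.7))"
```

```text
[ 0.01 -0.34  5.47] [-0.     0.399 -0.005] rows 0.8773447755876387 2.1371235908350923
5.55 [0.5051 0.0595 0.0905] [ 0.98  -0.002 -0.198 -0.   ] [ 0.4 -1.  -2.7] 0.22771290269648523
```

View pics/s2c.png

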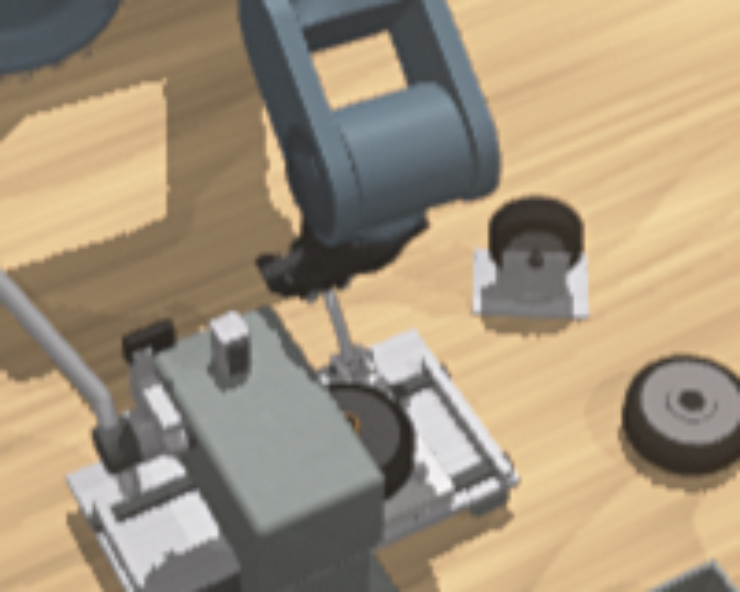

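View pics/t2c.png

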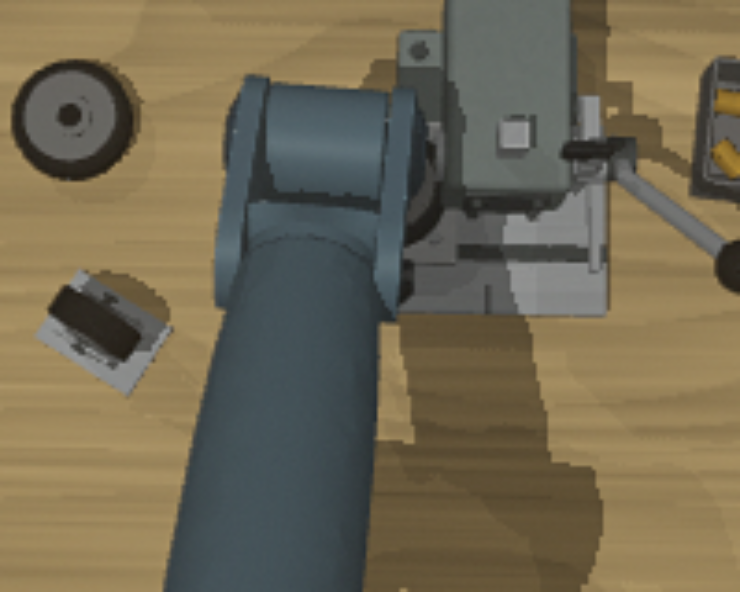

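Emit:
servo_tool(commands=[0.37,0,-0.04,0,0.2,0,0.74,0,-0.15,0,0.4,0,0.74,0.6,-0.15,0,0.4,0,0.74,1.6,-0.15,0,0.4,0,0.74,2.6,-0.15,0,0.4,0,0.74,3.6,-0.15,0,0.4,0,0.74,4.6,-0.15,0,0.4,0,0.74,5.6,-0.15,0,0.4,0,0.74,6.6,-0.15,0,0.4,0,0.74,7.6,-0.15,0,0.4,0,0.74,8.2,-0.15,0,0.4,0,0.74,8.5,-0.15,0,0.4,0,0.74,8.76,-0.15,0,0.4,0,0.74,8.76,-0.15,0,0.4,0,0.74,8.76,-0.15,0,0.4,0])

```text
clock: 7.52
position: [0.5119, -0.0274, 0.0885]
ee_rot: [1.0, -0.003, 0.0, -0.001]
force: [5.6, 0.6, -8.8]
finger_gap: 0.223
```

```bash
cat > look.py <<'E'
import sys
from h import *
t=sys.argv[1]
for n,a in(('top',(200,300,300,425)),('scene',(200,310,230,370))):
    p=snap(n,n[0]+t); im=cv2.imread(f'pics/{n[0]}{t}.png')[a[0]:a[1],a[2]:a[3]]
    cv2.imwrite(f'pics/{n[0]}{t}c.png',cv2.resize(im,None,fx=5.4,fy=5.4,interpolation=cv2.INTER_CUBIC))
s=read_state();print(s['clock'],s['position'],s['ee_rot'],s['force'],s['finger_gap'])
E
python3 look.py 3
```

```text
7.625 [ 0.51193805 -0.02742768  0.0884769 ] [ 9.99995260e-01 -2.99005598e-03  3.48635028e-04 -6.46334467e-04] [ 5.0484725   0.71705198 -8.18765142] 0.22402169008637854
```

View pics/t3c.png

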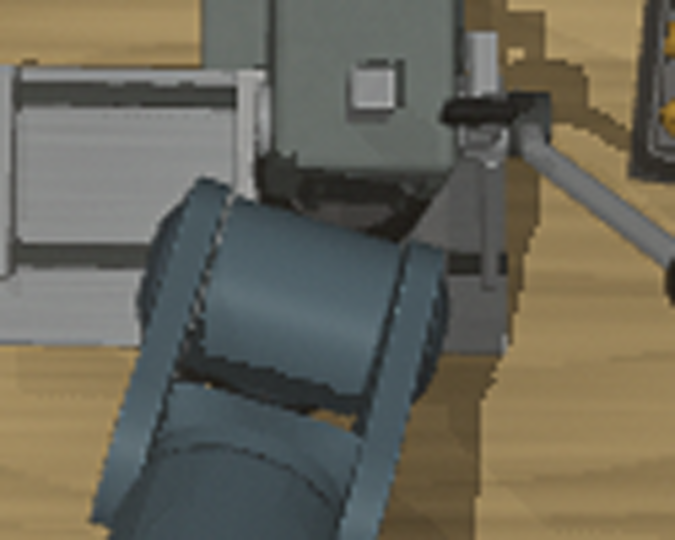

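View pics/s3c.png

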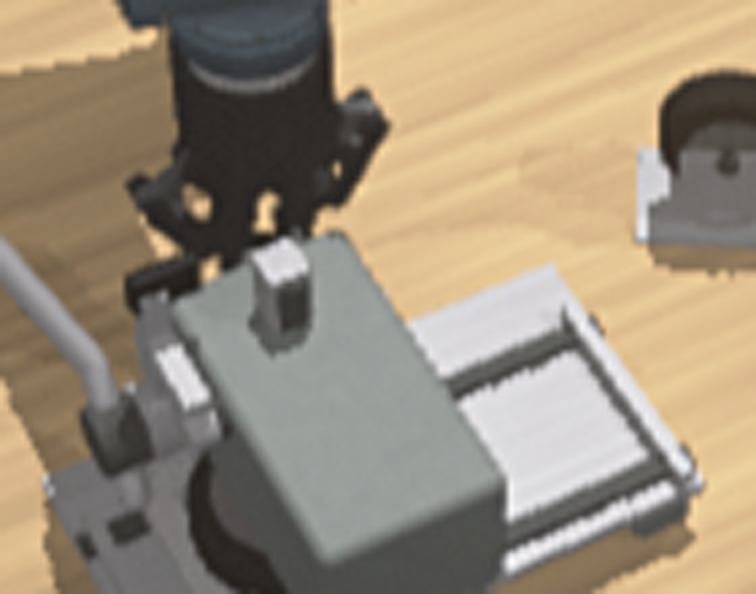

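```bash
python3 - <<'E'
import numpy as np
k0=np.array([-68,9.])
K=lambda a:np.array([np.cos(a)*k0[0]+np.sin(a)*k0[1],-np.sin(a)*k0[0]+np.cos(a)*k0[1]])
for a in np.linspace(.8,-.08,12)[1:]:
    t=-.5*(.8-a)
    tcp=K(a)-K(.8)+19*np.array([-np.sin(t),-np.cos(t)])-np.array([0,-19])
    print(round(a,2),(np.array([tcp[0],-tcp[1]])/10).round(2),'rvy',-t)
E
```

```text
0.72 [-0.35  0.34] rvy 0.03999999999999998
0.64 [-0.67  0.72] rvy 0.08000000000000002
0.56 [-0.96  1.12] rvy 0.12
0.48 [-1.22  1.54] rvy 0.16
0.4 [-1.44  1.99] rvy 0.2
0.32 [-1.63  2.46] rvy 0.24
0.24 [-1.77  2.94] rvy 0.28
0.16 [-1.88  3.44] rvy 0.32
0.08 [-1.95  3.94] rvy 0.36
0.0 [-1.97  4.46] rvy 0.4
-0.08 [-1.95  4.97] rvy 0.44
```

Emit:
servo_tool(commands=[0,0.06,0,0,0,0,-0.35,0.06,0.34,0,0.04,0,-0.67,0.06,0.72,0,0.08,0,-0.96,0.06,1.12,0,0.12,0,-1.22,0.06,1.54,0,0.16,0,-1.44,0.06,2.0,0,0.2,0,-1.63,0.06,2.46,0,0.24,0,-1.77,0.06,2.94,0,0.28,0,-1.88,0.06,3.44,0,0.32,0,-1.95,0.06,3.94,0,0.36,0,-1.97,0.06,4.46,0,0.4,0,-1.95,0.06,4.97,0,0.42,0,-1.95,0.06,5.2,0,0.42,0,-1.95,0.06,5.2,0,0.42,0,-1.95,0.06,5.2,0,0.42,0])

```text
clock: 9.5
position: [0.4904, -0.0277, 0.036]
ee_rot: [0.979, -0.0, 0.206, 0.0]
force: [-9.7, -0.9, 3.3]
finger_gap: 0.227
```

Emit:
servo_tool(commands=[0,0,0,0,0,0,0,0,0,0,0,0,0,0,0,0,0,0,0,0,-3,0,0,0,0,0,-8,0,0,0,0,0,-12,0,0,0], jaw=0)

```text
clock: 10.25
position: [0.4429, -0.0281, 0.148]
ee_rot: [0.978, -0.003, 0.209, 0.001]
force: [0.7, -0.7, -0.1]
finger_gap: 0.5
```

```bash
python3 go.py .38 -.25 .32 0
```

```text
[  1.38  22.23 -18.22] [ 0.001 -0.421 -0.005] rows 4.603646485573954 2.2529418838620368
10.25 [ 0.4429 -0.0281  0.148 ] [ 0.978 -0.003  0.209  0.001] [ 0.7 -0.7 -0.1] 0.5002706013514867
```

Emit:
servo_tool(commands=[0,4,-4,0,-0.1,0,0,9,-8,0,-0.2,0,0.5,14,-12,0,-0.3,0,1,19,-16,0,-0.42,0,1.4,22.2,-18.2,0,-0.42,0,1.4,22.2,-18.2,0,-0.42,0], jaw=-1)

```text
clock: 11.0
position: [0.3811, -0.2523, 0.3205]
ee_rot: [1.0, -0.004, 0.001, 0.001]
force: [0.0, -0.1, 0.2]
finger_gap: 0.001
```

```bash
python3 look.py 4
```

```text
11.1 [ 0.38055475 -0.24944439  0.31769668] [ 9.99995748e-01 -2.85746208e-03 -2.12612533e-04 -5.41710791e-04] [ 0.41237894 -0.53969738  0.10617518] 0.0027062324017442948
```

View pics/t4c.png

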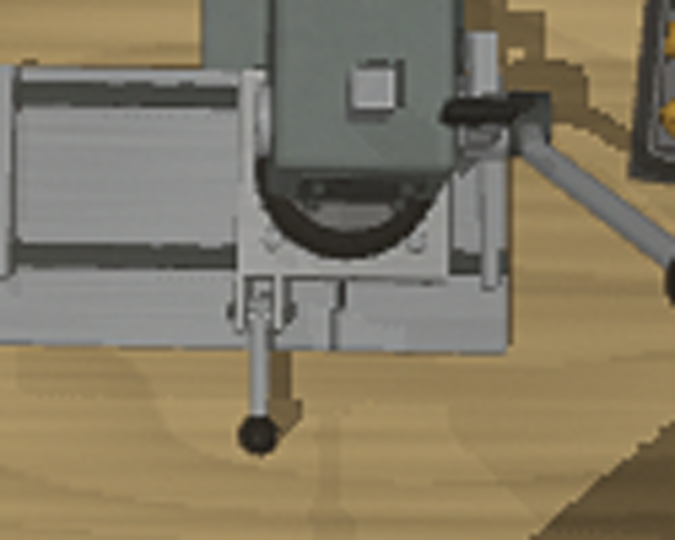

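View pics/s4c.png

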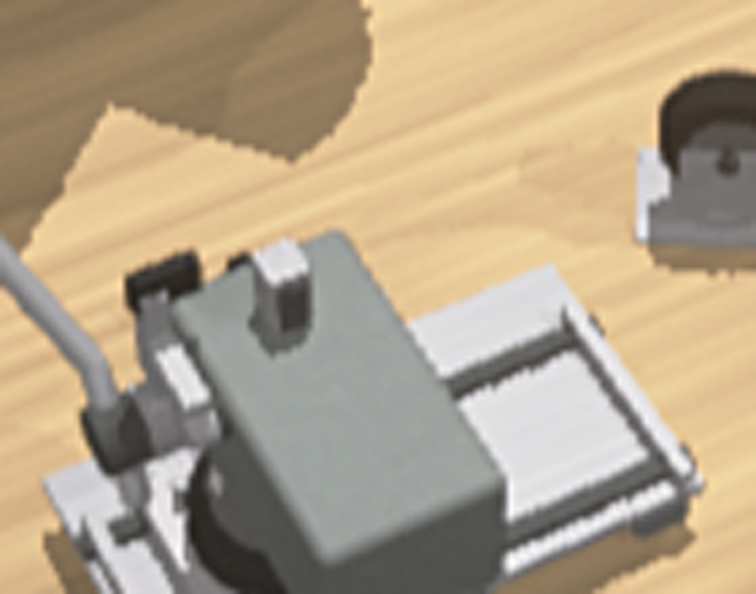

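```bash
python3 - <<'E'
from h import *
im=cv2.imread('pics/t4.png'); a=im[246:268,340:372]
cv2.imwrite('pics/t4z.png',cv2.resize(a,None,fx=22,fy=22,interpolation=cv2.INTER_NEAREST))
p=camera('top')
Q=(.63015,-.07077)
for q in (0,-.001,-.002,-.003): print(q,[proj(p,(Q[0]+x/1e3,Q[1]+y/1e3+q*k,z/1e3)).round(2) for x,y,z,k in((-83,0,35,0),(-73,0,41,1),(-146,46,59,1))])
g=im.astype(int).sum(2)
for r in range(250,267): print(r,g[r,354:370])
print('knob')
k=(g[270:292,335:360]<150); ys,xs=np.nonzero(k); print(xs.mean()+335,ys.mean()+270)
k=(cv2.imread('pics/top0.png').astype(int).sum(2)[270:292,305:330]<150); ys,xs=np.nonzero(k); print(xs.mean()+305,ys.mean()+270)
E
```

```text
0 [array([361.41, 260.61]), array([361.58, 256.99]), array([346.23, 280.59])]
-0.001 [array([361.41, 260.61]), array([361.92, 256.99]), array([346.57, 280.6 ])]
-0.002 [array([361.41, 260.61]), array([362.25, 257.  ]), array([346.91, 280.6 ])]
-0.003 [array([361.41, 260.61]), array([362.59, 257.  ]), array([347.26, 280.61])]
250 [469 468 472 471 476 449 447 450 449 451 451 448 447 453 450 450]
251 [228 226 226 231 218 260 261 264 275 272 281 227 276 286 289 288]
252 [427 435 432 433 433 433 378 381 310 144 384 385 384 378 382 380]
253 [415 421 419 417 418 423 425 432 276 131 427 429 419 422 424 424]
254 [422 425 421 422 421 422 424 435 279 133 428 424 419 423 424 418]
255 [415 423 417 418 415 415 418 428 273 135 421 421 418 419 416 416]
256 [249 416 419 440 424 416 422 455 278 179 423 423 418 415 417 417]
257 [251 418 419 440 444 443 453 292 264 334 421 419 421 421 421 422]
258 [257 417 418 439 439 440 447 289 361 423 418 440 441 416 414 418]
259 [415 416 410 431 429 430 442 283 349 431 434 432 429 428 408 406]
260 [423 421 416 432 430 434 443 281 346 432 435 433 431 429 432 429]
261 [416 415 414 437 438 438 449 284 349 431 434 433 432 433 437 433]
262 [420 417 416 413 439 440 450 283 350 437 434 437 433 436 436 434]
263 [417 415 415 415 436 439 446 283 353 435 439 435 435 435 432 435]
264 [330 324 323 332 386 385 394 233 296 383 381 380 380 381 382 382]
265 [381 387 383 378 376 377 348 342 340 336 335 333 334 333 329 327]
266 [383 381 381 376 375 372 376 376 376 376 375 377 375 373 373 374]
knob
347.52777777777777 280.05555555555554
316.1714285714286 279.48571428571427
```

View pics/t4z.png

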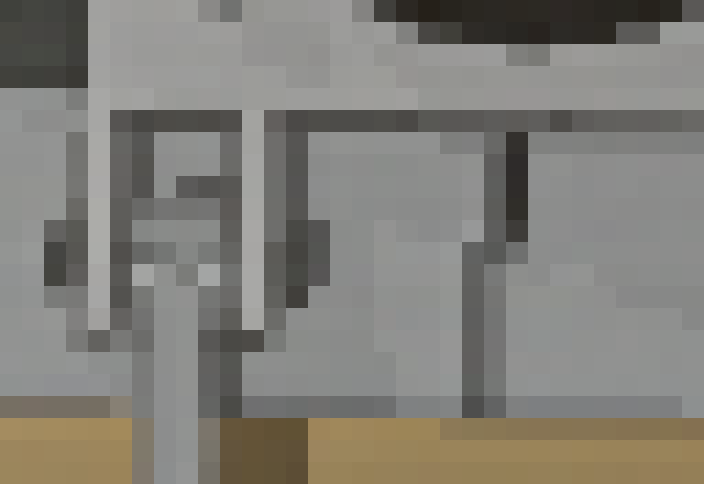

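Top view: the line is at column ≈361.4 and the pointer at ≈362.7. The knob also sits 1.3 px right of where it should be. So the carriage is about 3.5 mm past the line, towards -y. I'll unclamp it and correct.

```bash
python3 go.py .452 -.028 .133 -.4 .491 -.028 .041 -.4
```

```text
[  7.07 -22.09  18.45] [-0.001  0.401 -0.005] rows 4.7409840710084366 2.147514866278836
[ 10.98 -22.09  27.64] [-0.001  0.401 -0.005] rows 5.9275916389201635 2.147514866278836
11.15 [ 0.3805 -0.2488  0.3172] [ 1.    -0.002 -0.001 -0.001] [0.4 0.1 0. ] -8.368229723554286e-05
```

Emit:
servo_tool(commands=[0,-4,4,0,0.1,0,1,-9,8,0,0.2,0,3,-14,12,0,0.3,0,5,-19,16,0,0.4,0,7.1,-22.1,18.4,0,0.4,0,7.1,-22.1,18.4,0,0.4,0,7.1,-22.1,18.4,0,0.4,0], jaw=0)

```text
clock: 12.02
position: [0.4526, -0.0286, 0.1342]
ee_rot: [0.98, -0.002, 0.199, 0.0]
force: [0.3, -0.2, 0.4]
finger_gap: 0.5
```

```bash
python3 go.py .491 -.028 .041 -.4
```

```text
[-0.09 -0.07 10.08] [ 0.001  0.    -0.003] rows 1.6133538257896425 0.019737890209102386
12.025 [ 0.4526 -0.0286  0.1342] [ 0.98  -0.002  0.199  0.   ] [ 0.3 -0.2  0.4] 0.500448026750533
```

Emit:
servo_tool(commands=[0,0,4,0,0,0,0,0,7,0,0,0,0,0,10,0,0,0,0,0,10,0,0,0])

```text
clock: 12.52
position: [0.4912, -0.0304, 0.0414]
ee_rot: [0.98, -0.004, 0.197, 0.0]
force: [-0.2, 0.3, 0.0]
finger_gap: 0.499
```

Emit:
servo_tool(commands=[0,0,0,0,0,0,0,0,0,0,0,0,0,0,0,0,0,0,0,0,0,0,0,0], jaw=-1, newtons=40)

```text
clock: 13.02
position: [0.4924, -0.0302, 0.0439]
ee_rot: [0.98, -0.003, 0.2, 0.001]
force: [-6.2, -1.8, 6.5]
finger_gap: 0.233
```

```bash
python3 - <<'E'
import numpy as np
k0=np.array([-68,9.])
K=lambda a:np.array([np.cos(a)*k0[0]+np.sin(a)*k0[1],-np.sin(a)*k0[0]+np.cos(a)*k0[1]])
c,s=np.cos(.4),np.sin(.4)
X=np.array([c,s]); Z=np.array([s,-c]) # tool x,z in world xz at tilt -.4
tz=lambda t:np.array([-np.sin(t),-np.cos(t)])
for a in np.linspace(0,.8,11)[1:]:
    t=-.4+.5*a
    tcp=K(a)-K(0)+19*(tz(t)-tz(-.4))
    print(round(a,2),round(tcp@X/10,2),round(tcp@Z/10,2),'rvy',-.5*a)
E
python3 go.py .491 -.028 .041 -.4
```

```text
0.08 0.22 -0.46 rvy -0.04
0.16 0.48 -0.9 rvy -0.08
0.24 0.77 -1.32 rvy -0.12
0.32 1.09 -1.71 rvy -0.16
0.4 1.44 -2.07 rvy -0.2
0.48 1.82 -2.39 rvy -0.24
0.56 2.22 -2.68 rvy -0.28
0.64 2.65 -2.94 rvy -0.32
0.72 3.09 -3.16 rvy -0.36
0.8 3.55 -3.34 rvy -0.4
[-0.25 -0.22  0.21] [ 0.004 -0.003 -0.004] rows 0.06317252512422829 0.03388766757849477
13.025 [ 0.4924 -0.0302  0.0439] [ 0.98  -0.003  0.2    0.001] [-6.2 -1.8  6.5] 0.23280834011837004
```

Emit:
servo_tool(commands=[0.22,0,-0.46,0,-0.04,0,0.48,0,-0.9,0,-0.08,0,0.77,0,-1.32,0,-0.12,0,1.09,0,-1.71,0,-0.16,0,1.44,0,-2.07,0,-0.2,0,1.82,0,-2.39,0,-0.24,0,2.22,0,-2.68,0,-0.28,0,2.65,0,-2.94,0,-0.32,0,3.09,0,-3.16,0,-0.36,0,3.4,0,-3.28,0,-0.39,0,3.4,0,-3.28,0,-0.39,0])

```text
clock: 14.4
position: [0.5104, -0.0299, 0.0862]
ee_rot: [1.0, -0.002, 0.005, 0.001]
force: [-2.2, -2.3, 0.3]
finger_gap: 0.222
```

Emit:
servo_tool(commands=[0,-0.2,0,0,0,0,0,-0.4,0,0,0,0,0,-0.5,0,0,0,0,0,-0.5,0,0,0,0,0,-0.5,0,0,0,0])

```text
clock: 15.02
position: [0.5099, -0.0242, 0.0857]
ee_rot: [1.0, -0.002, 0.004, -0.0]
force: [-5.7, -1.7, 3.6]
finger_gap: 0.223
```

```bash
python3 look.py 5; python3 look.py 6
```

```text
15.125 [ 0.50984356 -0.02421304  0.08567903] [ 9.99987354e-01 -2.45254919e-03  4.38910754e-03 -1.13588551e-04] [-6.04287365 -2.19475723  3.00464258] 0.22791822851522875
15.225 [ 0.50984495 -0.02419655  0.08567261] [ 9.99987458e-01 -2.45098785e-03  4.36576566e-03 -1.28413589e-04] [-6.03913478 -1.72383711  2.88676679] 0.2264527949575445
```

View pics/t5c.png

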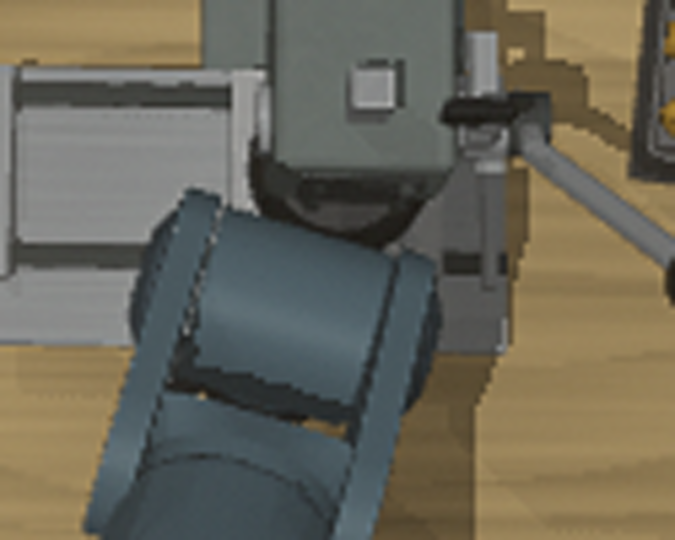

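```bash
python3 - <<'E'
from h import *
A=cv2.imread('pics/t4.png').astype(int).sum(2);B=cv2.imread('pics/t5.png').astype(int).sum(2);C=cv2.imread('pics/t3.png').astype(int).sum(2)
for r in (215,217,218,222,227,230): print(r,A[r,338:352],B[r,338:352],C[r,338:352],sep='\n')
E
```

```text
215
[386 384 384 384 381 438 370 466 468 417 346 261 174 286]
[371 374 375 376 301 459 455 450 456 408 335 253 163 280]
[374 374 372 372 371 365 459 456 455 406 334 251 169 277]
217
[206 203 202 201 198 189 345 466 471 359 399 407 233 285]
[197 193 193 191 166 466 457 450 454 346 387 396 222 276]
[192 194 193 196 188 167 464 453 454 347 386 392 225 274]
218
[213 210 212 214 208 195 372 465 470 359 430 423 240 286]
[203 201 197 198 175 463 453 451 453 346 421 412 230 275]
[194 196 204 201 198 177 463 455 454 350 418 413 226 273]
222
[429 429 430 430 432 434 382 463 471 358 440 450 254 288]
[419 420 422 422 361 468 454 452 456 344 429 439 242 277]
[416 421 420 420 423 359 467 456 457 349 429 441 240 276]
227
[430 429 430 431 431 431 390 457 469 353 325 341 193 287]
[418 415 414 421 359 473 452 466 218 141 313 336 186 278]
[418 416 417 420 420 361 470 451 461 256 314 336 163 279]
230
[439 436 436 436 438 440 410 456 477 172 108 161 187 252]
[427 427 424 428 357 437 452 376 141  98 113 134 148 146]
[424 424 427 425 431 365 437 451 374 142  94 133 148 161]
```

```bash
python3 - <<'E'
from h import *
from scipy.optimize import minimize_scalar
p=camera('top'); Q=(.63015,-.07077)
for q in (.002,.001,0,-.001,-.002,-.0035): print(q,[proj(p,(Q[0]+x/1e3,Q[1]+.058+q,.055))[0].round(2) for x in(40,20,0)])
# subpixel edge shift between pictures via 1-D registration of rows 217-226 cols 340-347
I=[cv2.imread(f'pics/t{k}.png').astype(float).sum(2)[219:226] for k in(3,4,5)]
for im in I: print(im[:,339:349].mean(0).round())
E
```

```text
0.002 [np.float64(341.99), np.float64(341.93), np.float64(341.86)]
0.001 [np.float64(342.33), np.float64(342.26), np.float64(342.19)]
0 [np.float64(342.66), np.float64(342.6), np.float64(342.53)]
-0.001 [np.float64(342.99), np.float64(342.93), np.float64(342.87)]
-0.002 [np.float64(343.33), np.float64(343.27), np.float64(343.2)]
-0.0035 [np.float64(343.83), np.float64(343.77), np.float64(343.71)]
[376. 371. 376. 375. 319. 464. 452. 455. 332. 422.]
[386. 384. 387. 384. 387. 381. 461. 469. 342. 434.]
[376. 373. 378. 316. 465. 451. 449. 443. 305. 423.]
```

Emit:
servo_tool(commands=[-0.35,0,0.34,0,0.04,0,-0.67,0,0.72,0,0.08,0,-0.96,0,1.12,0,0.12,0,-1.22,0,1.54,0,0.16,0,-1.44,0,2.0,0,0.2,0,-1.63,0,2.46,0,0.24,0,-1.77,0,2.94,0,0.28,0,-1.88,0,3.44,0,0.32,0,-1.95,0,3.94,0,0.36,0,-1.97,0,4.46,0,0.4,0,-1.95,0,4.97,0,0.42,0,-1.95,0,5.1,0,0.42,0,-1.95,0,5.1,0,0.42,0])

```text
clock: 16.9
position: [0.491, -0.024, 0.034]
ee_rot: [0.977, -0.004, 0.213, -0.0]
force: [-3.5, -2.1, -0.8]
finger_gap: 0.227
```

Emit:
servo_tool(commands=[0,0,0,0,0,0,0,0,0,0,0,0,0,0,0,0,0,0,0,0,-3,0,0,0,0,0,-8,0,0,0,0,0,-12,0,0,0], jaw=0)

```text
clock: 17.65
position: [0.441, -0.0241, 0.1451]
ee_rot: [0.977, -0.002, 0.214, 0.001]
force: [0.8, 0.3, 1.2]
finger_gap: 0.501
```

Emit:
servo_tool(commands=[0,4,-4,0,-0.1,0,0,9,-8,0,-0.2,0,0.5,14,-12,0,-0.3,0,1,19,-16,0,-0.42,0,1.4,22.2,-18.2,0,-0.42,0,1.4,22.2,-18.2,0,-0.42,0], jaw=-1)

```text
clock: 18.4
position: [0.3775, -0.2483, 0.317]
ee_rot: [1.0, -0.004, 0.006, 0.002]
force: [0.1, 0.8, -0.0]
finger_gap: 0.001
```

```bash
python3 look.py 7; python3 - <<'E'
from h import *
im=cv2.imread('pics/t7.png');g=im.astype(int).sum(2)
for r in range(250,265): print(r,g[r,354:370])
k=(g[270:292,335:360]<150); ys,xs=np.nonzero(k); print(xs.mean()+335,ys.mean()+270)
print(g[219:226,339:349].mean(0).round())
a=im[240:290,330:380]
cv2.imwrite('pics/t7z.png',cv2.resize(a,None,fx=12,fy=12,interpolation=cv2.INTER_NEAREST))
E
```

```text
18.5 [ 0.37691336 -0.24547107  0.31414489] [ 9.99984175e-01 -2.83009626e-03  4.84346414e-03 -4.25519858e-04] [ 0.08987688  0.03039403 -0.69313124] -0.00241014044235569
250 [467 469 474 475 449 447 447 449 451 451 449 449 449 451 453 449]
251 [221 226 225 232 220 259 268 264 269 277 275 228 273 283 287 289]
252 [433 430 430 430 432 434 390 164 146 381 384 380 381 382 381 379]
253 [421 416 417 417 417 423 442 179 162 424 428 422 422 422 420 422]
254 [425 419 424 421 424 425 439 184 167 429 425 423 420 420 419 419]
255 [419 418 413 418 417 421 433 174 167 419 418 417 416 414 416 415]
256 [412 421 417 440 418 420 436 182 254 421 423 418 417 418 419 420]
257 [422 415 439 440 442 448 453 281 339 422 420 419 418 424 420 419]
258 [422 416 437 437 438 438 450 291 337 416 416 416 418 414 412 418]
259 [412 409 430 430 430 432 438 284 347 433 410 429 429 430 404 405]
260 [417 413 437 436 432 432 443 283 345 432 435 432 432 433 429 432]
261 [414 413 435 436 435 440 444 284 350 431 434 431 433 433 433 435]
262 [416 414 436 439 437 437 446 287 350 438 436 436 434 432 436 432]
263 [414 411 437 433 439 438 444 284 353 438 437 429 435 436 433 433]
264 [323 322 333 335 380 388 392 234 295 383 382 380 380 381 380 380]
346.0 279.9714285714286
[387. 383. 390. 322. 455. 461. 461. 455. 307. 433.]
```

View pics/t7z.png

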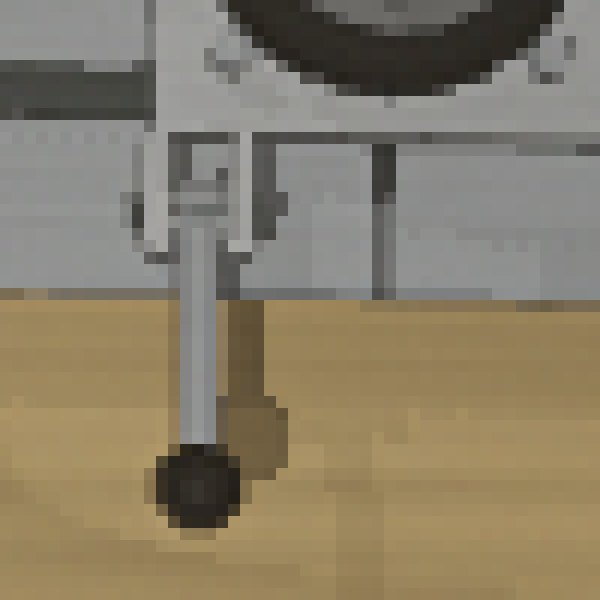

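The pointer (col 361.5) now sits on the line (361.4). I'll tap the knob down with closed fingertips to make sure the clamp is fully home.

```bash
python3 go.py .484 -.0248 .10 0
```

```text
[ 10.38 -22.11  21.54] [-0.001 -0.01  -0.006] rows 5.209745953050561 0.0602498048018911
18.5 [ 0.3769 -0.2455  0.3141] [ 1.    -0.003  0.005 -0.   ] [ 0.1  0.  -0.7] -0.00241014044235569
```

Emit:
servo_tool(commands=[0,-5,2,0,0,0,2,-10,6,0,0,0,4,-15,10,0,0,0,7,-19,14,0,-0.01,0,10.4,-22.1,18,0,-0.01,0,10.4,-22.1,21.5,0,-0.01,0,10.4,-22.1,21.5,0,-0.01,0,10.4,-22.1,21.5,0,-0.01,0])

```text
clock: 19.5
position: [0.4844, -0.0251, 0.1018]
ee_rot: [1.0, -0.002, 0.0, 0.0]
force: [-0.1, 0.4, 0.4]
finger_gap: -0.001
```

Emit:
servo_tool(commands=[0,0,1,0,0,0,0,0,2,0,0,0,0,0,2.6,0,0,0,0,0,2.9,0,0,0,0,0,2.9,0,0,0])

```text
clock: 20.12
position: [0.4842, -0.0253, 0.0716]
ee_rot: [1.0, -0.003, -0.0, -0.0]
force: [-0.1, 0.4, -0.5]
finger_gap: -0.001
```

Emit:
servo_tool(commands=[0,0,0.2,0,0,0,0,0,0.5,0,0,0,0,0,0.5,0,0,0])

```text
clock: 20.5
position: [0.4848, -0.0255, 0.0692]
ee_rot: [1.0, -0.002, -0.001, 0.0]
force: [-10.3, 1.6, 19.7]
finger_gap: 0.003
```

Emit:
servo_tool(commands=[0,0,-3,0,0,0,0,2,-8,0,0,0,0,5,-13,0,0,0,0,8,-17,0,0,0,4,9.55,-17.6,0,0,0,8.5,9.55,-17.6,0,0,0,8.5,9.55,-17.6,0,0,0])

```text
clock: 21.38
position: [0.5704, -0.1216, 0.2422]
ee_rot: [1.0, -0.002, -0.0, -0.0]
force: [-0.0, -1.2, -0.7]
finger_gap: 0.002
```

```bash
python3 go.py .6 -.121 .245 0; python3 - <<'E'
from h import *
for n,a in(('top',(180,300,330,480)),('scene',(180,300,200,350))):
    p=snap(n,n[0]+'8'); cv2.imwrite(f'pics/{n[0]}8c.png',cv2.resize(p['pixels'][a[0]:a[1],a[2]:a[3],::-1],None,fx=5,fy=5,interpolation=cv2.INTER_CUBIC))
E
```

```text
[ 2.96 -0.07 -0.28] [-0.     0.    -0.005] rows 0.4754525398444017 0.02534401839444668
21.375 [ 0.5704 -0.1216  0.2422] [ 1.    -0.002 -0.    -0.   ] [-0.  -1.2 -0.7] 0.0023757944768377916
```

View pics/s8c.png

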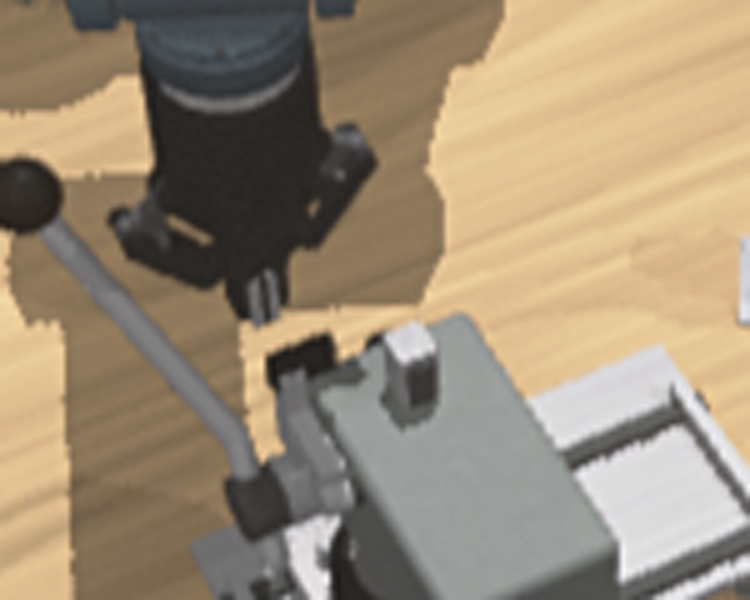

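Emit:
servo_tool(commands=[1.5,0,-0.2,0,0,0,3,0,-0.3,0,0,0,4,0,-0.3,0,0,0,5,0,-0.3,0,0,0,6,0,-0.3,0,0,0,7,0,-0.3,0,0,0,7.5,0,-0.3,0,0,0,7.5,0,-0.3,0,0,0])

```text
clock: 22.48
position: [0.6512, -0.123, 0.2638]
ee_rot: [1.0, -0.002, 0.014, 0.004]
force: [-1.6, 3.8, 43.2]
finger_gap: -0.005
```

```bash
python3 - <<'E'
from h import *
for n,a in(('top',(180,300,330,480)),('scene',(180,300,200,350))):
    p=snap(n,n[0]+'9'); cv2.imwrite(f'pics/{n[0]}9c.png',cv2.resize(p['pixels'][a[0]:a[1],a[2]:a[3],::-1],None,fx=5,fy=5,interpolation=cv2.INTER_CUBIC))
Q=(.63015,-.07077)
for z in (.25,.276): print(proj(p,(Q[0]+.064,Q[1]-.05,.266)))
E
```

```text
[274.16050496 274.4318634 ]
[274.16050496 274.4318634 ]
```

View pics/s9c.png

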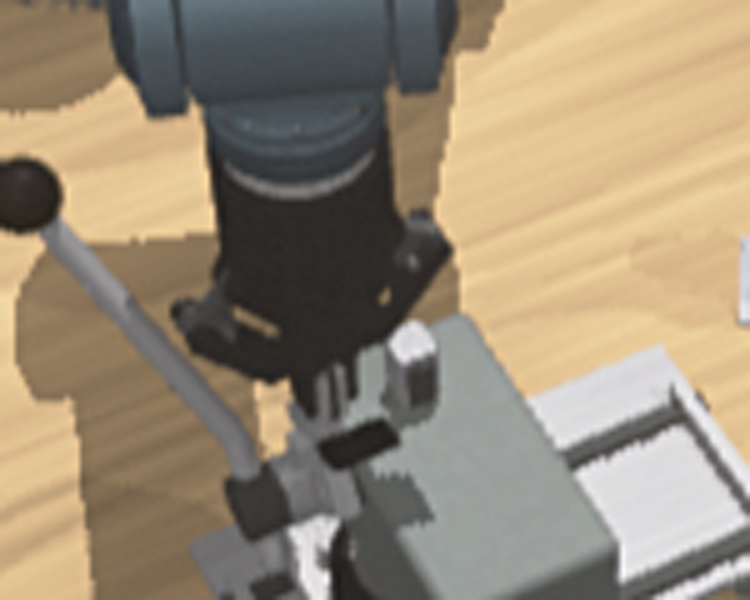

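Emit:
servo_tool(commands=[-0.5,0,-2.2,0,0,0,-0.5,0,-2.6,0,0,0,-0.5,0,-2.6,0,0,0])

```text
clock: 22.95
position: [0.638, -0.1215, 0.2704]
ee_rot: [1.0, -0.003, -0.001, -0.0]
force: [0.4, 0.4, -0.7]
finger_gap: 0.001
```

```bash
python3 - <<'E'
from h import *
p=camera('scene');Q=(.63015,-.07077)
a0=np.arctan2(47,-42)
for a in np.arange(0,1.31,.1): print(round(a,1),proj(p,(Q[0]+.030+.063*np.cos(a0-a),Q[1]-.05,.213+.063*np.sin(a0-a))).round(1),30+63*np.cos(a0-a),213+63*np.sin(a0-a))
a=(180,300,200,350);cv2.imwrite(f'pics/s10c.png',cv2.resize(p['pixels'][a[0]:a[1],a[2]:a[3],::-1],None,fx=5,fy=5,interpolation=cv2.INTER_CUBIC))
E
```

```text
0.0 [260.  252.3] -11.978851962405436 259.9763343388823
0.1 [260.8 252.7] -7.079324597588702 263.9325405549994
0.2 [261.6 253.4] -1.8093128781879813 267.3798456619504
0.3 [262.6 254.3] 3.7785269807307174 270.28380532663425
0.4 [263.6 255.5] 9.62836313039135 272.6154041440029
0.5 [264.7 256.9] 15.681745941685282 274.3513455493973
0.6 [265.8 258.5] 21.878192014544375 275.47428459012065
0.7 [267.  260.4] 28.15578850808136 275.9730012304724
0.8 [268.2 262.4] 34.45181175323032 275.84251245863584
0.9 [269.4 264.6] 40.70335396691431 275.0841220752854
1.0 [270.7 266.9] 46.84795180581932 273.705407666441
1.1 [271.9 269.3] 52.824210479473024 271.7201448907333
1.2 [273.  271.9] 58.572417186696725 269.1481698375767
1.3 [274.2 274.4] 64.03513774617636 266.01518083152035
```

View pics/s10c.png

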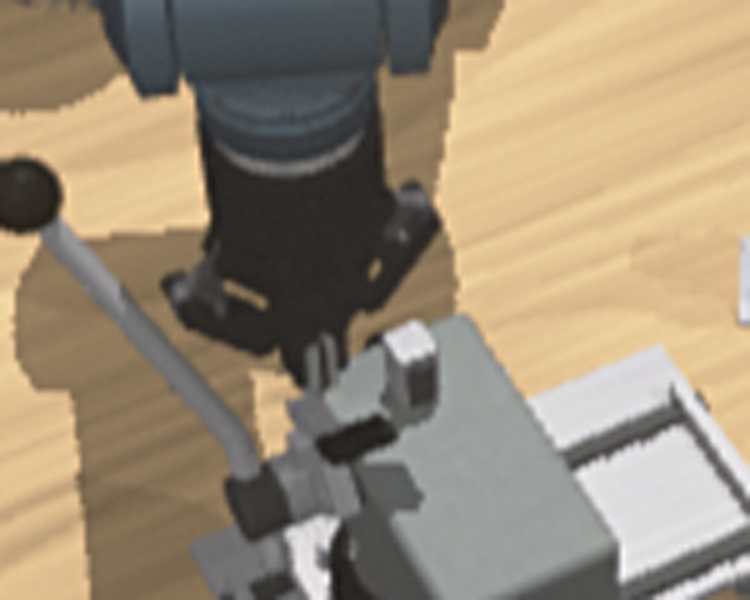

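Emit:
servo_tool(commands=[0,0,-3,0,0,0,2.5,0,-3,0,0,0,5.2,0,-3,0,0,0,5.2,0,-2,0,0,0,5.2,0,-1.2,0,0,0,5.2,0,-0.5,0,0,0,5.2,0,-0.2,0,0,0,5.2,0,-0.2,0,0,0])

```text
clock: 24.0
position: [0.6942, -0.1218, 0.2803]
ee_rot: [1.0, -0.002, 0.008, 0.001]
force: [7.6, 1.8, 15.5]
finger_gap: 0.003
```

```bash
cat > tab.py <<'E'
import sys
from h import *
p=camera('scene');a=(220,300,220,320);cv2.imwrite(f'pics/s{sys.argv[1]}c.png',cv2.resize(p['pixels'][a[0]:a[1],a[2]:a[3],::-1],None,fx=7.5,fy=7.5,interpolation=cv2.INTER_CUBIC))
for r in regions_of(p,'catch_tab')[:2]:
    ys,xs=np.nonzero(r['region']);print(r['confidence'],r['bbox'],xs.mean(),ys.mean())
s=read_state();print(s['clock'],s['position'],s['force'])
E
python3 tab.py 11
```

```text
24.1 [ 0.69415597 -0.12183748  0.28023502] [ 6.56735065  2.48169621 15.21019791]
```

View pics/s11c.png

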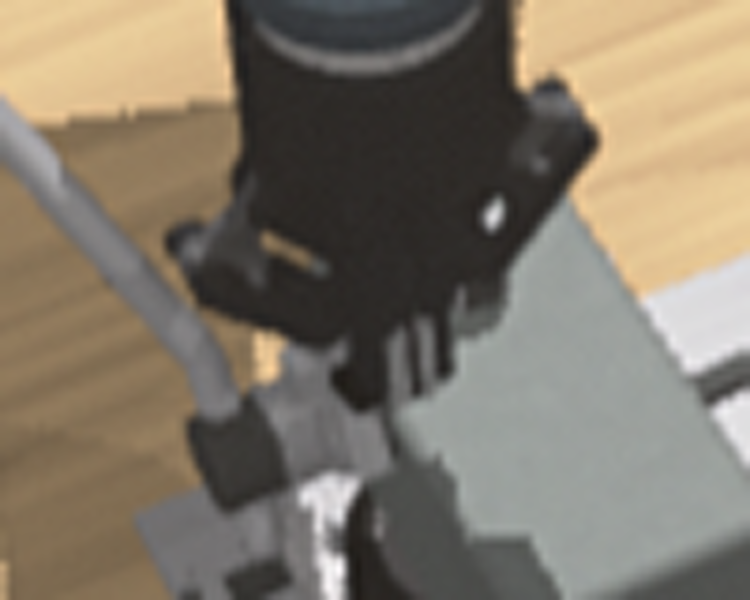

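Emit:
servo_tool(commands=[0,0,0.4,0,0,0,0,0,0.8,0,0,0,0,0,0.8,0,0,0])

```text
clock: 24.48
position: [0.698, -0.1219, 0.278]
ee_rot: [1.0, -0.002, 0.014, 0.002]
force: [13.9, 4.0, 26.0]
finger_gap: 0.003
```

Emit:
servo_tool(commands=[0,0,-2,0,0,0,-1.6,0,-2,0,0,0,-1.9,0,-1,0,0,0,-1.9,0,-0.3,0,0,0,-1.7,0,0.2,0,0,0,-1.4,0,0.6,0,0,0,-1.1,0,0.9,0,0,0,-0.8,0,0.9,0,0,0,-0.8,0,0.9,0,0,0])

```text
clock: 25.6
position: [0.6797, -0.1221, 0.2671]
ee_rot: [1.0, -0.002, -0.004, 0.001]
force: [-34.5, 5.6, 43.0]
finger_gap: 0.002
```

Emit:
servo_tool(commands=[-0.8,0,-1.5,0,0,0,-3,0,-4,0,0,0,-8,0,-6,0,0,0,-12,0,-6,0,0,0])

```text
clock: 26.1
position: [0.5617, -0.1214, 0.3169]
ee_rot: [1.0, -0.003, 0.0, 0.0]
force: [-0.1, -0.6, 0.2]
finger_gap: -0.002
```

```bash
python3 tab.py 12
```

```text
0.68 [261.4, 258.0, 281.6, 283.1] 269.13653136531366 272.0590405904059
26.2 [ 0.55978772 -0.1207454   0.31489123] [ 0.89118033  0.40275655 -0.18948467]
```

View pics/s12c.png

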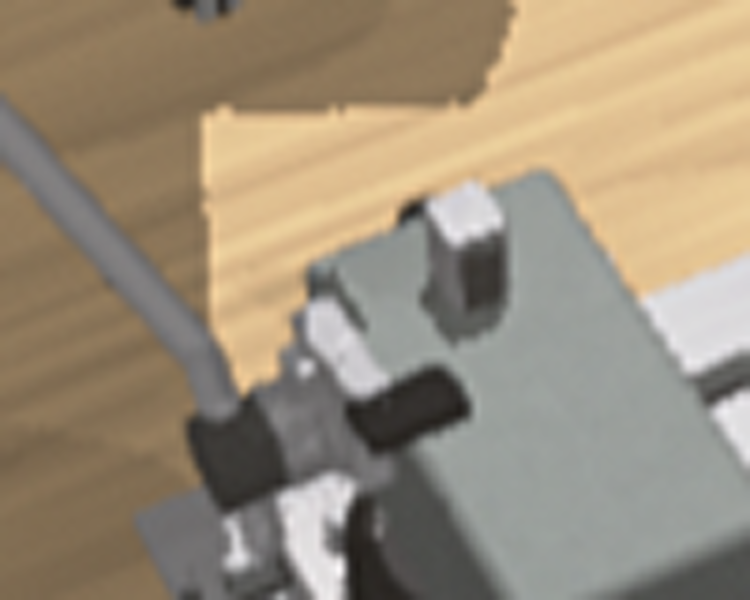

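```bash
python3 go.py .5272 -.2108 .43 .25; python3 - <<'E'
from h import *
# verify ball centre now
pt=camera('top');ps=camera('scene')
for p in(pt,ps):
    g=p['pixels'].astype(int).sum(2); print(proj(p,(.5272,-.2108,.332)))
    for r in regions_of(p,'lever_ball')[:1]: print(r['confidence'],r['bbox'])
cv2.imwrite('pics/b.png',np.vstack([cv2.resize(p['pixels'][int(c[1])-25:int(c[1])+25,int(c[0])-35:int(c[0])+35,::-1],None,fx=6,fy=6) for p,c in((pt,proj(pt,(.5272,-.2108,.332))),(ps,proj(ps,(.5272,-.2108,.332))))]))
E
```

```text
[ -3.24   9.01 -11.51] [-0.002 -0.247 -0.006] rows 2.3958267149513937 1.3208262841909797
26.2 [ 0.5598 -0.1207  0.3149] [ 1.    -0.003 -0.002 -0.001] [ 0.9  0.4 -0.2] 0.0017387572848586573
[430.37298395 252.00519721]
0.69 [341.3, 209.3, 365.3, 283.6]
[204.26371044 219.24407624]
0.78 [199.3, 211.6, 267.9, 294.8]
```

View pics/b.png

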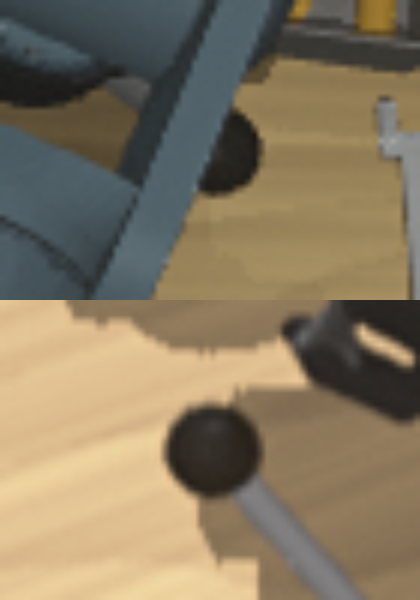

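Emit:
servo_tool(commands=[-1,0,-6,0,0,0,-2,0,-11.5,0,-0.05,0,-3.2,5,-11.5,0,-0.15,0,-3.2,9,-11.5,0,-0.25,0,-3.2,9,-11.5,0,-0.25,0,-3.2,9,-11.5,0,-0.25,0], jaw=0.6)

```text
clock: 27.15
position: [0.531, -0.2109, 0.431]
ee_rot: [0.992, -0.002, -0.125, -0.001]
force: [0.8, 0.4, -0.3]
finger_gap: 0.801
```

```bash
python3 go.py .5219 -.2108 .311 .25
```

```text
[2.090e+00 1.000e-02 1.185e+01] [-0.002  0.    -0.004] rows 1.9257238167047452 0.026411848971440794
27.15 [ 0.531  -0.2109  0.431 ] [ 0.992 -0.002 -0.125 -0.001] [ 0.8  0.4 -0.3] 0.8011849536878569
```

Emit:
servo_tool(commands=[2.1,0,3,0,0,0,2.1,0,6,0,0,0,2.1,0,9,0,0,0,2.1,0,12,0,0,0,2.1,0,12,0,0,0])

```text
clock: 27.78
position: [0.52, -0.2095, 0.3085]
ee_rot: [0.992, -0.002, -0.126, -0.001]
force: [0.8, 0.1, 0.6]
finger_gap: 0.794
```

Emit:
servo_tool(commands=[0,0,0,0,0,0,0,0,0,0,0,0,0,0,0,0,0,0,0,0,0,0,0,0], jaw=-1, newtons=60)

```text
clock: 28.28
position: [0.5219, -0.2109, 0.3126]
ee_rot: [0.992, -0.003, -0.123, 0.0]
force: [0.2, 2.9, 6.2]
finger_gap: 0.393
```

```bash
python3 - <<'E'
from rig import *
import numpy as np
s=read_state();print(s['position'])
k0=np.array([-103,147.])
K=lambda a:np.array([np.cos(a)*k0[0]-np.sin(a)*k0[1],np.sin(a)*k0[0]+np.cos(a)*k0[1]])
T0=.25
X=np.array([np.cos(T0),-np.sin(T0)]); tz=lambda t:np.array([-np.sin(t),-np.cos(t)]); Z=tz(T0)
for a in np.linspace(0,1.35,19)[1:]:
    t=T0-.6*a
    d=K(a)-K(0)+19*(tz(t)-tz(T0))
    print(round(a,3),K(a).round(),round(d@X/10,2),round(d@Z/10,2),'rvy',round(.6*a,3), 'world',(d+np.array([s['position'][0],s['position'][2]])*1000).round())
E
```

```text
[ 0.52188746 -0.21092275  0.31262229]
0.075 [-114.  139.] -0.75 1.05 rvy 0.045 world [512. 304.]
0.15 [-124.  130.] -1.42 2.16 rvy 0.09 world [503. 295.]
0.225 [-133.  120.] -2.01 3.32 rvy 0.135 world [494. 285.]
0.3 [-142.  110.] -2.51 4.52 rvy 0.18 world [486. 275.]
0.375 [-150.   99.] -2.91 5.75 rvy 0.225 world [479. 264.]
0.45 [-157.   88.] -3.22 7.02 rvy 0.27 world [473. 253.]
0.525 [-163.   76.] -3.44 8.31 rvy 0.315 world [468. 241.]
0.6 [-168.   63.] -3.56 9.61 rvy 0.36 world [464. 228.]
0.675 [-172.   50.] -3.57 10.92 rvy 0.405 world [460. 216.]
0.75 [-176.   37.] -3.49 12.23 rvy 0.45 world [458. 203.]
0.825 [-178.   24.] -3.31 13.53 rvy 0.495 world [456. 190.]
0.9 [-179.   11.] -3.03 14.82 rvy 0.54 world [456. 177.]
0.975 [-179.   -3.] -2.66 16.09 rvy 0.585 world [456. 163.]
1.05 [-179.  -16.] -2.18 17.32 rvy 0.63 world [458. 150.]
1.125 [-177.  -30.] -1.62 18.52 rvy 0.675 world [460. 137.]
1.2 [-174.  -43.] -0.96 19.68 rvy 0.72 world [464. 124.]
1.275 [-171.  -56.] -0.22 20.78 rvy 0.765 world [468. 112.]
1.35 [-166.  -68.] 0.6 21.83 rvy 0.81 world [474. 100.]
```

Emit:
servo_tool(commands=[-0.75,0,1.05,0,0.045,0,-1.42,0,2.16,0,0.09,0,-2.0,0,3.32,0,0.135,0,-2.5,0,4.52,0,0.18,0,-2.9,0,5.75,0,0.225,0,-3.2,0,7.0,0,0.27,0,-3.44,0,8.3,0,0.315,0,-3.56,0,9.6,0,0.36,0,-3.56,0,9.6,0,0.36,0])

```text
clock: 29.4
position: [0.4634, -0.2109, 0.2276]
ee_rot: [0.998, -0.003, 0.057, 0.001]
force: [-0.9, 3.8, 6.7]
finger_gap: 0.39
```

```bash
python3 - <<'E'
import numpy as np
k0=np.array([-103,147.])
K=lambda a:np.array([np.cos(a)*k0[0]-np.sin(a)*k0[1],np.sin(a)*k0[0]+np.cos(a)*k0[1]])
A=.6;T0=-.11
X=np.array([np.cos(T0),-np.sin(T0)]); tz=lambda t:np.array([-np.sin(t),-np.cos(t)]); Z=tz(T0)
for a in np.arange(.66,1.33,.06):
    t=T0-.6*(a-A)
    d=K(a)-K(A)+19*(tz(t)-tz(T0))
    print(round(a,3),round(d@X/10,2),round(d@Z/10,2),'rvy',round(.6*(a-A),3))
E
```

```text
0.66 -0.39 0.97 rvy 0.036
0.72 -0.72 1.97 rvy 0.072
0.78 -0.99 2.99 rvy 0.108
0.84 -1.2 4.02 rvy 0.144
0.9 -1.35 5.06 rvy 0.18
0.96 -1.43 6.12 rvy 0.216
1.02 -1.45 7.17 rvy 0.252
1.08 -1.4 8.23 rvy 0.288
1.14 -1.29 9.29 rvy 0.324
1.2 -1.12 10.33 rvy 0.36
1.26 -0.89 11.37 rvy 0.396
1.32 -0.59 12.4 rvy 0.432
```

Emit:
servo_tool(commands=[-0.39,0,0.97,0,0.036,0,-0.72,0,1.97,0,0.072,0,-0.99,0,2.99,0,0.108,0,-1.2,0,4.02,0,0.144,0,-1.35,0,5.06,0,0.18,0,-1.43,0,6.12,0,0.216,0,-1.45,0,7.17,0,0.252,0,-1.4,0,8.23,0,0.288,0,-1.29,0,9.29,0,0.324,0,-1.12,0,10.33,0,0.36,0,-1.12,0,10.33,0,0.36,0])

```text
clock: 30.78
position: [0.4643, -0.2109, 0.1238]
ee_rot: [0.972, -0.004, 0.234, -0.0]
force: [-2.3, 4.4, 8.8]
finger_gap: 0.392
```

Emit:
servo_tool(commands=[-0.08,0,0.5,0,0.018,0,-0.15,0,1.05,0,0.036,0,-0.2,0,1.6,0,0.054,0,-0.2,0,1.6,0,0.054,0,-0.2,0,1.6,0,0.054,0])

```text
clock: 31.4
position: [0.4691, -0.2108, 0.1081]
ee_rot: [0.966, -0.003, 0.259, -0.0]
force: [-6.5, 2.2, 8.3]
finger_gap: 0.393
```

Emit:
servo_tool(commands=[0,0,0.4,0,0,0,0.05,0,0.8,0,0,0,0.05,0,0.8,0,0,0,0.05,0,0.8,0,0,0])

```text
clock: 31.9
position: [0.4723, -0.211, 0.1003]
ee_rot: [0.966, -0.003, 0.258, 0.0]
force: [-14.2, 2.9, 9.1]
finger_gap: 0.39
```

```bash
cat > fin.py <<'E'
import sys
from h import *
t=sys.argv[1]
s=read_state();print(s['clock'],s['position'],s['ee_rot'],s['force'],s['finger_gap'])
tt=2*np.arctan2(s['ee_rot'][2],s['ee_rot'][0]); g=s['position']-.019*np.array([np.sin(tt),0,-np.cos(tt)])
r=g-np.array([.63015,0,.185]); print('ball',g,'rad',np.hypot(r[0],r[2]),'angle',np.arctan2(147,103)-np.arctan2(r[2],-r[0]))
for n,a in(('top',(190,310,320,470)),('scene',(190,310,190,340))):
    p=snap(n,n[0]+t); cv2.imwrite(f'pics/{n[0]}{t}c.png',cv2.resize(p['pixels'][a[0]:a[1],a[2]:a[3],::-1],None,fx=5,fy=5,interpolation=cv2.INTER_CUBIC))
    Q=(.63015,-.07077)
    for z in(.259,.249,.239): print(n,z,proj(p,(Q[0],Q[1],z)).round(1))
E
python3 fin.py 13
```

```text
31.9 [ 0.47230824 -0.21099091  0.10028698] [ 9.66109484e-01 -3.24752853e-03  2.58112124e-01  2.22053845e-04] [-14.24437183   2.91441717   9.08464345] 0.3899743223162224
ball [ 0.46283228 -0.21099091  0.11675533] rad 0.180700177650881 angle 1.346890420463315
top 0.259 [368.6 216. ]
top 0.249 [368.2 216.9]
top 0.239 [367.8 217.8]
scene 0.259 [281.8 248.2]
scene 0.249 [281.9 250.8]
scene 0.239 [282.1 253.4]
```

View pics/s13c.png

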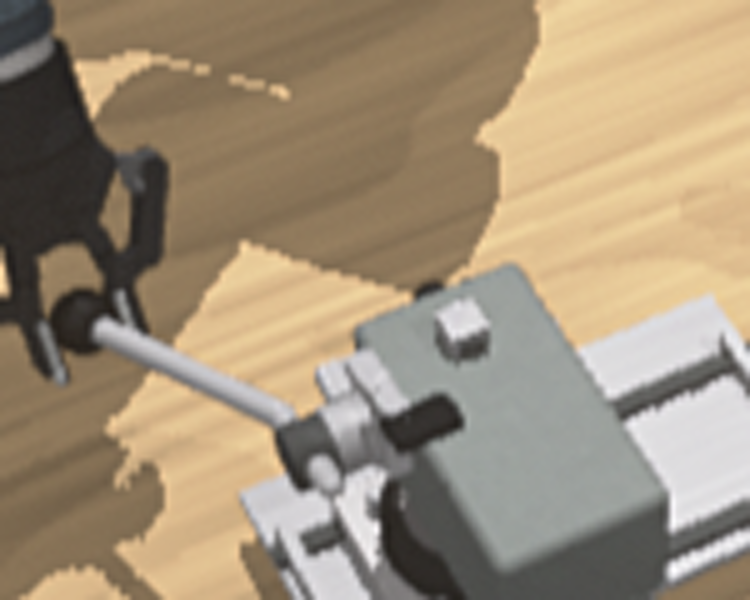

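View pics/t13c.png

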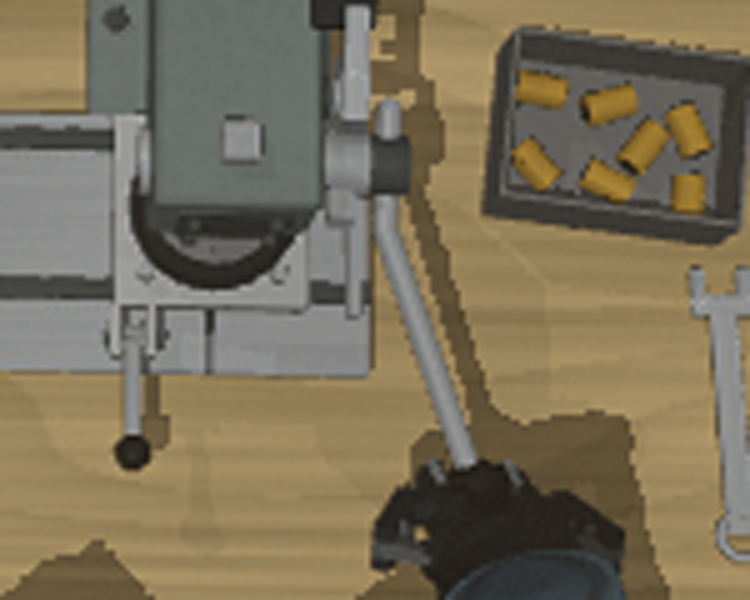

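Emit:
servo_tool(commands=[0,0,0.3,0,0,0,-0.2,0,0.8,0,0,0,-0.2,0,0.8,0,0,0,-0.2,0,0.8,0,0,0])

```text
clock: 32.5
position: [0.4771, -0.211, 0.095]
ee_rot: [0.965, -0.006, 0.261, -0.001]
force: [-6.0, 6.3, 16.4]
finger_gap: 0.391
```

```bash
python3 fin.py 14; python3 - <<'E'
from h import *
k0=np.array([-103,147.])
K=lambda a:np.array([np.cos(a)*k0[0]-np.sin(a)*k0[1],np.sin(a)*k0[0]+np.cos(a)*k0[1]])
p=camera('scene')
for a in (1.15,1.2,1.25,1.3,1.35,1.4):
    k=K(a)/1e3; print(a,proj(p,(.63015+k[0],-.2108,.185+k[1])).round(1))
cv2.imwrite('pics/s14z.png',cv2.resize(p['pixels'][235:270,190:300,::-1],None,fx=7,fy=7,interpolation=cv2.INTER_CUBIC))
E
```

```text
32.5 [ 0.47711471 -0.21098885  0.09503107] [ 0.96524622 -0.0058304   0.26127302 -0.00146733] [-6.01505081  6.259458   16.36742696] 0.39144229131174835
ball [ 0.46753104 -0.21098885  0.11143696] rad 0.17848374225497585 angle 1.3844324220946675
top 0.259 [368.6 216. ]
top 0.249 [368.2 216.9]
top 0.239 [367.8 217.8]
scene 0.259 [281.8 248.2]
scene 0.249 [281.9 250.8]
scene 0.239 [282.1 253.4]
1.15 [204.1 246.7]
1.2 [204.9 249.4]
1.25 [205.7 252. ]
1.3 [206.6 254.8]
1.35 [207.5 257.6]
1.4 [208.4 260.5]
```

View pics/s14z.png

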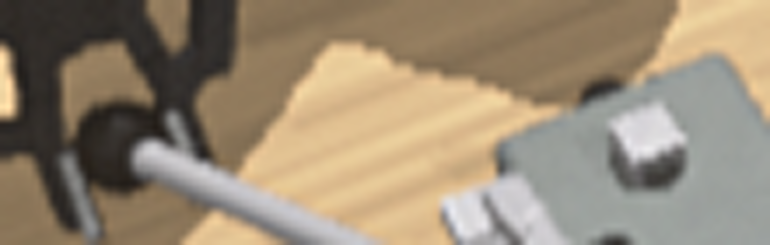

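Emit:
servo_tool(commands=[0,0,0.4,0,0,0,-0.2,0,0.9,0,0,0,-0.2,0,0.9,0,0,0,-0.2,0,0.9,0,0,0])

```text
clock: 33.15
position: [0.4807, -0.211, 0.0873]
ee_rot: [0.965, -0.005, 0.262, -0.002]
force: [-6.3, 8.6, 22.0]
finger_gap: 0.389
```

```bash
python3 fin.py 15|head -2; python3 - <<'E'
from h import *
o=[]
for k in(12,13,14,15):
    try: im=cv2.imread(f'pics/s{k}.png')[235:270,190:300]
    except Exception: continue
    o.append(cv2.resize(im,None,fx=5,fy=5,interpolation=cv2.INTER_CUBIC))
cv2.imwrite('pics/cmp.png',np.vstack(o))
E
```

```text
33.15 [ 0.48073559 -0.21103239  0.08731793] [ 0.96503455 -0.00530488  0.26206452 -0.00153693] [-6.27697267  8.64405576 22.02013425] 0.38922206941464893
ball [ 0.47112504 -0.21103239  0.10370809] rad 0.17859818616339243 angle 1.4321731470238266[ WARN:0@0.011] global loadsave.cpp:275 findDecoder imread_('pics/s12.png'): can't open/read file: check file path/integrity
```

View pics/cmp.png

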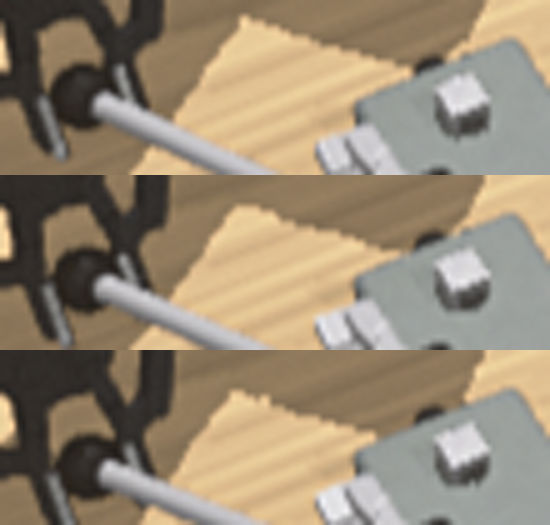

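Emit:
servo_tool(commands=[0,0,0,0,0,0,0,0,0,0,0,0,0,0,0,0,0,0,0,0,0,0,0,0])

```text
clock: 33.75
position: [0.4807, -0.211, 0.0874]
ee_rot: [0.965, -0.005, 0.262, -0.002]
force: [-5.7, 9.3, 22.1]
finger_gap: 0.39
```

```bash
python3 fin.py 16|head -2; python3 - <<'E'
from h import *
for k in (1,8,13,14,15,16):
    im=cv2.imread(f'pics/s{k}.png'); a=im[240:262,272:294].astype(int).sum(2); ys,xs=np.nonzero(a>560); print('ram',k,len(xs),xs.mean()+272,ys.mean()+240)
for k in (7,13,15,16):
    g=cv2.imread(f'pics/t{k}.png').astype(int).sum(2)
    w=lambda r:((430-g[r,359:366]).clip(0).sum(0)*np.arange(359,366)).sum()/(430-g[r,359:366]).clip(0).sum(0).sum()
    kk=(g[270:292,335:360]<150); ys,xs=np.nonzero(kk)
    print(k,'pointer',w(slice(253,256)),'line',w(slice(258,264)),'knob',xs.mean()+335,ys.mean()+270)
E
```

```text
33.75 [ 0.48072164 -0.21102154  0.0873598 ] [ 0.96501982 -0.00533887  0.26211795 -0.00155564] [-5.66909288  9.251337   22.07645865] 0.38956577896452926
ball [ 0.47110928 -0.21102154  0.1037489 ] rad 0.17859365006584713 angle 1.4319295230975317
ram 1 97 281.0103092783505 244.76288659793815
ram 8 90 280.3777777777778 245.48888888888888
ram 13 71 283.6901408450704 249.57746478873239
ram 14 68 283.61764705882354 249.88235294117646
ram 15 73 283.4931506849315 250.0958904109589
ram 16 73 283.4931506849315 250.0958904109589
7 pointer 361.58603796693205 line 361.4842547235829 knob 346.0 279.9714285714286
13 pointer 361.6214788732394 line 361.5380542686962 knob 346.0857142857143 279.9428571428571
15 pointer 361.6235362997658 line 361.5263852242744 knob 346.0833333333333 279.97222222222223
16 pointer 361.6066822977726 line 361.51739986868023 knob 346.0857142857143 279.9428571428571
```

View pics/t16c.png

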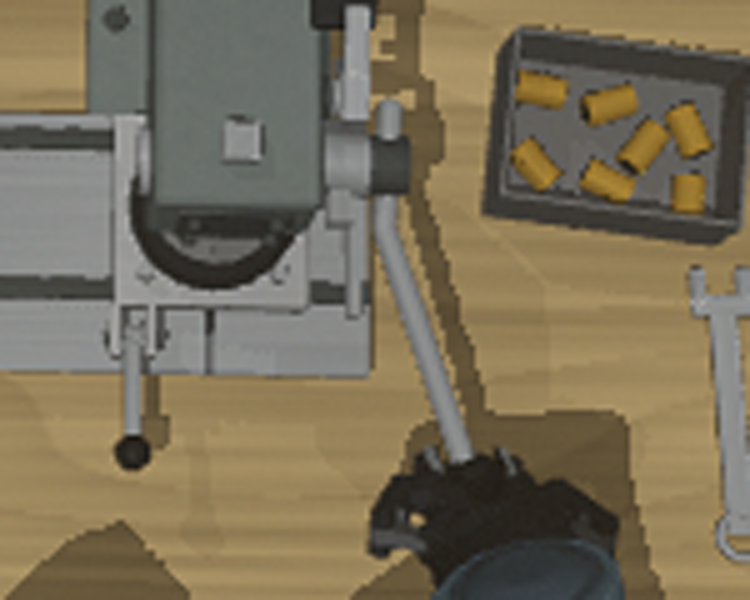

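View pics/s16c.png

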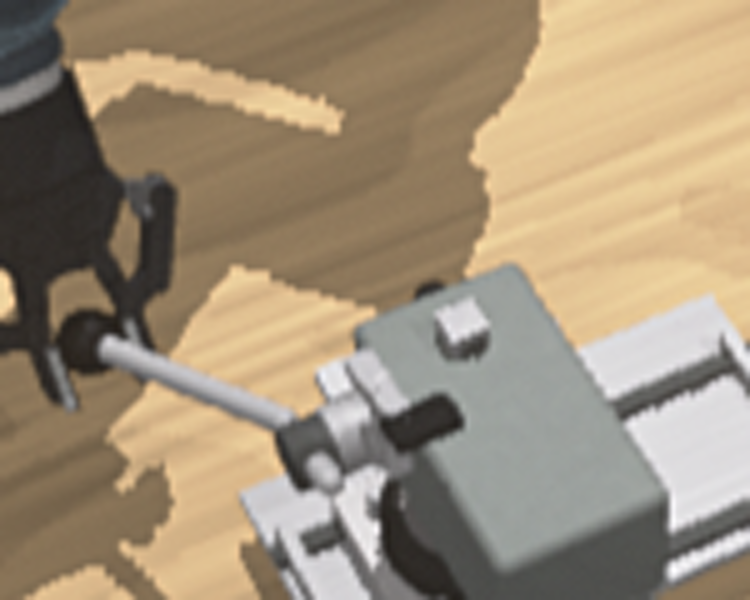

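```bash
python3 -c "
from rig import *
print(hand_in()); print(read_state()['clock'])"
```

```text
the job is handed in; nothing more can be done
None
the job is handed in; nothing more can be done
```

The job is handed in at about 34 s, with the gripper still holding the hand lever down and the catch, clamp and carriage where they should be. I could not see the bushing under the head, so that it is flush is inferred, not seen.

**What I did**
- **Carriage:** I lifted the clamp lever, slid the carriage and clamped it. The first stop was about 3.5 mm past the line, so I unclamped, corrected and clamped again. The knob then held against a 20 N push from above.
- **Catch:** The first push left it at about 1.05 rad, so I pushed it again until the picture matched fully back (1.3 rad).
- **Press:** I then gripped the lever ball and pulled it down in its arc.

**Last checks**
- **Pointer and clamp:** The pointer is at column 361.6 and the line at 361.5 in the top picture, under 0.5 mm apart. The clamp knob has not moved since clamping.
- **Hold:** Steady, with about 24 N of push at the ball.
- **Ram:** It had come down by roughly 20–23 mm, against 20 mm expected at flush. It barely moved when I pressed harder.

**What disagreed or went rough**
- **Lever angle:** The hand pose gave about 1.43 rad and the picture about 1.37, both above the nominal 1.25 for flush. I put this down to the ball slipping in the pads and some give in the lever.
- **Catch pushes:** The wrist reading reached about 43 N upward on the first push, and about 55 N in all on the last. It was the closed fingertips that were pressing, not the gripper's body.

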